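# Break down two stacks and dock the cooling blocks

## Task

Take the two stacks apart: set the white-capped sample vial on the grey pad, the cream dish on the cream pad and the pink dish on the pink pad, each in the middle of its pad, and put each cooling block on the docking plate of its own colour, centred, square and lying flat, turned so that the plate's raised bar sits under the block's overhanging, white-striped nose. Keep the vial and the dishes upright throughout, and leave everything standing still.

Things in the scene. Friction and masses are not known exactly. Their poses are not given: they have to be found in the camera images.
- block_blue: blue cooling block, loose, 104 x 60 x 30 mm (x, y, z), 0.15 to 0.31 kg; origin at the centre of its underside. Solid for x -52 to +26 mm; beyond, to x = +52, is the nose: its underside is cut away 14 mm high, and a white stripe crosses its top at x = +42. Three dark wells lie across the top at x = -42. The top is flat; at the start a dish stands at its middle. Grip across the 60 mm sides.
- block_green: green cooling block, loose, 104 x 60 x 30 mm (x, y, z), 0.15 to 0.31 kg; origin at the centre of its underside. Solid for x -52 to +26 mm; beyond, to x = +52, is the nose: its underside is cut away 14 mm high, and a white stripe crosses its top at x = +42. Three dark wells lie across the top at x = -42. The top is flat; at the start a dish stands at its middle. Grip across the 60 mm sides.
- dish_cream: small closed petri dish with a cream filling, round, 62 mm across (rim from 4 to 15 mm up; foot 58 mm across), 15 mm high, about 30 g; origin at the centre of its underside, z up. At the start it stands on one of the two blocks, with the sample vial on top of it. Not the dish that stands far back on the worktop.
- dish_pink: small closed petri dish with a pink filling, round, 62 mm across (rim from 4 to 15 mm up; foot 58 mm across), 15 mm high, about 30 g; origin at the centre of its underside, z up. At the start it stands on one of the two blocks. Not the dish that stands far back on the worktop.
- vial: small glass sample vial, red-brown content and white cap, round, 20 mm across, 51 mm high, 20 to 42 g; origin at the centre of its underside, z up. At the start it stands on the cream dish. Not the taller vial inside the instrument nor the blue-capped one.
- dock_blue: blue docking plate, fixed, 116 x 70 x 4 mm (x, y, z); origin at the centre of its underside, top face at z = 4 mm. A raised white bar (8 mm in x, 44 in y, 9 above the plate) stands at x = +42 mm. Properly docked, the block is centred with its x axis along the plate's: bar under the nose, 12 mm free on its inner side. The wrong way round it rides up on the bar.
- dock_green: green docking plate, fixed, 116 x 70 x 4 mm (x, y, z); origin at the centre of its underside, top face at z = 4 mm. A raised white bar (8 mm in x, 44 in y, 9 above the plate) stands at x = +42 mm. Properly docked, the block is centred with its x axis along the plate's: bar under the nose, 12 mm free on its inner side. The wrong way round it rides up on the bar.
- pad_cream: cream round pad with a thin white ring, fixed to the worktop, 76 mm across, 4 mm thick; origin at the centre of its underside, its top face at z = 4 mm; the place for the cream dish. A tall grey instrument (front at x = 0.48 m, y from -0.32 to 0.05 m, 0.18 to 0.3 m high) stands between the left and right places: pass in front of it or above.
- pad_pink: pink round pad with a thin white ring, fixed to the worktop, 76 mm across, 4 mm thick; origin at the centre of its underside, its top face at z = 4 mm; the place for the pink dish. A tall grey instrument (front at x = 0.48 m, y from -0.32 to 0.05 m, 0.18 to 0.3 m high) stands between the left and right places: pass in front of it or above.
- pad_grey: grey round pad with a thin white ring, fixed to the worktop, 60 mm across, 4 mm thick; origin at the centre of its underside, its top face at z = 4 mm; the place for the sample vial. A tall grey instrument (front at x = 0.48 m, y from -0.32 to 0.05 m, 0.18 to 0.3 m high) stands between the left and right places: pass in front of it or above.
Things that resemble listed ones, but are neither listed nor needed, are in the scene too. Leave any orange look-alike of the pad_grey alone.

How it is judged (in metres and radians):
At the end, for the whole second after the job is handed in: Each block flat on its own colour's plate, nose over the bar: centre within 10 mm, long axis within 0.15 rad, underside 1 to 7 mm above the plate's origin. Each dish on its own colour's pad, vial on the grey pad, centre within 12 mm. All tilted under 0.06 rad, released, at rest (horizontal distance between block_blue and dock_blue below 0.01 m and z of block_blue in the frame of dock_blue between 0.001 and 0.007 m and angle between each of block_blue, block_green, dish_cream, dish_pink, vial's own z axis and vertical below 0.06 rad and linear speed of each of block_blue, block_green, dish_cream, dish_pink, vial below 0.02 m/s and angular speed of each of block_blue, block_green, dish_cream, dish_pink, vial below 0.2 rad/s and angle between the x axis of block_blue and the x axis of dock_blue, either way round below 0.15 rad and horizontal distance between block_green and dock_green below 0.01 m and z of block_green in the frame of dock_green between 0.001 and 0.007 m and angle between the x axis of block_green and the x axis of dock_green, either way round below 0.15 rad and horizontal distance between dish_cream and pad_cream below 0.012 m and z of dish_cream in the frame of pad_cream between 0.001 and 0.007 m and horizontal distance between dish_pink and pad_pink below 0.012 m and z of dish_pink in the frame of pad_pink between 0.001 and 0.007 m and horizontal distance between vial and pad_grey below 0.012 m and z of vial in the frame of pad_grey between 0.001 and 0.007 m); the robot touches nothing.
It fails at once if the cream dish is tipped over (more than about 35 degrees) (angle between dish_cream's own z axis and vertical above 0.6 rad).
It fails at once if the pink dish is tipped over (more than about 35 degrees) (angle between dish_pink's own z axis and vertical above 0.6 rad).
It fails at once if the sample vial is tipped over (more than about 35 degrees) (angle between vial's own z axis and vertical above 0.6 rad).
It also fails if it takes over 141 s, if anything falls off the work surface, if the arm or the gripper's body presses on something with over 40 N, if the wrist force passes 120 N, or if a joint passes its speed limit or range.

## Robot

A 7-joint arm with a two-finger parallel gripper is mounted at the origin on a cart in front of the work surface, level with it; the furniture and walls round the work are solid. World frame = base frame: x ahead of the robot, y to its left, z up, the work surface at z = 0. Lengths are in mm, angles in rad, forces in N, time in s.
With the tool pointing down it reaches from about 400 to 925 mm from the base axis. Payload 4.1 kg.
Tool frame: the origin (TCP) lies midway between the tips of the shut fingers; the grasp point (between the pads) lies 19 mm behind it (manip.grasp_offset is the distance from the TCP to the grasp point, in mm); z points along the fingers, y is the line along which they close (so a half turn about z gives the same grasp; the last joint's range is limited). The gripper opens to 85 mm and grips with 20 to 120 N. Pads are 22 mm wide; open, the fingers measure 114 mm over their backs; the gripper's body (76 mm by 85 mm) begins 54 mm behind the grasp point. The pads swing forward as they close: fully open they stand 13 mm farther back than shut.
Start: joints at [-1.37, 0.398, 0.045, 1.537, -0.019, 1.207, -0.051], TCP at [191.942, 621.049, 231.347] pointing down, gripper open.
Joint ranges: [-2.82, 2.82], [-0.49, 2.23], [-1.37, 1.46], [0, 2.46], [-1.36, 4.5], [0.23, 2], [-2.94, 2.94]. Speed limits (rad/s): [2.57, 2.57, 3.14, 3.14, 3.14, 3.14, 3.14].

## Interface

Orientations are given as a unit quaternion [x, y, z, w].
In Python, from station import readout, read_camera, job, manip gives the robot as it stands. The module is installed in compiled form; this text tells all that it offers.
- The arm moves only by the shell command python3 -m jog 'ROWS' [FORCE]. ROWS is JSON, a list of rows, each an object of numbers: "claw": the opening in per cent of the stroke, from 0 (shut) to 100 (fully open); "tx", "ty", "tz": the shift along the tool's x, y, z in mm; "rx", "ry", "rz": the turn, a rotation vector about the tool's x, y, z in rad. A call has 1 to 20 rows; each row is the pose to reach, as a shift and turn from the pose commanded when the call began, along the tool's axes at that moment; what a row does not reach only later rows make up. A row lasts 1/10 s, in which the tool goes at most 50 mm and 8.59 degrees, less where a joint would pass 70% of its speed; a pose out of reach is approached as far as the arm can. A call with a gripper value outside its range is refused whole. The fingers move at their own pace and stop on an object; FORCE is the grip in N (left out, the last holds). Time passes only in rows, so rows that repeat a pose let the fingers close. It gives the time, the measured TCP pose, the force, the opening and the grip force at its end, in the units of the state.
- readout.observe(): the state, without advancing time (a new reading comes with each control period).
- read_camera(name): name is "scene" or "top"; returns a dict with "img" (480x640x3 uint8, red, green, blue), "intrinsics" (3x3 intrinsics, pixels), "k1" (the pictures are not rectified: a ray, as slopes to the right and down, at radius r is drawn at 1 + k1 r^2 times it, then the intrinsics apply), "extrinsics" (4x4, takes a point from camera to world coordinates). Camera axes: x right, y down, z forward; pixel columns grow to the right and rows downward; lengths in mm; the calibration is good to about 2 mm. A picture is of the moment at which its call begins. There is no depth.
- job.job_done(): hands the job in; it is judged then, once.
The state is a dict: "time": time; "joint_pos": joint angles; "joint_velocities": joint speeds; "joint_torque": joint torques, N m; "ee_pos": TCP position; "eef_rot": TCP orientation; "ft_force": force on the tool from outside, world axes, zero at the start; "wrist_torque": the same for the moment, N m; "gripper_width": finger opening in mm; "gripper_force": force on a finger pad.
Only numpy, scipy, OpenCV 4.12 (cv2) and the standard library are available. Lean on these libraries where they do the work, as an engineer would, in place of code of your own. Each camera call takes 0.05 s, during which the arm holds its last target. There are 200 camera calls.

## Working session

There is one attempt and no reset: what is moved stays moved. The work goes in short steps, Python scripts to look and compute and a shell command to move; the robot and the scene stay as the last step left them, time stands still between calls to the robot, and variables do not carry over. Pictures are saved under pics/ and viewed, at most 14 in all, crops included, and the job is handed in when it is done.

```bash
mkdir -p pics; cat > h.py <<'E'
import numpy as np, cv2
from station import readout, read_camera, job, manip
from scipy.spatial.transform import Rotation as R
def shot(name,save=None):
    c=read_camera(name); 
    if save: cv2.imwrite('pics/'+save,c['img'][:,:,::-1])
    np.savez(''+name+'.npz',**{k:np.array(v) for k,v in c.items()})
    return c
def load(name): return dict(np.load(''+name+'.npz'))
def ray(c,u,v):
    K=np.array(c['intrinsics'],float);k=float(c['k1']);p=cv2.undistortPoints(np.array([[[u,v]]],float),K,np.array([k,0,0,0.]))[0,0]
    T=np.array(c['extrinsics']);return T[:3,3],T[:3,:3]@np.array([p[0],p[1],1])
def at(c,u,v,z):
    o,d=ray(c,u,v);return (o+d*(z-o[2])/d[2])[:2]
def px(c,P):
    T=np.array(c['extrinsics']);K=np.array(c['intrinsics'],float)
    q=T[:3,:3].T@(np.array(P,float)-T[:3,3]);a=q[:2]/q[2];a=a*(1+float(c['k1'])*(a@a));return K[0,0]*a[0]+K[0,2],K[1,1]*a[1]+K[1,2]
E
python3 - <<'E'
from h import *
for n in('scene','top'):
    c=shot(n,n+'0.png');print(n,c['intrinsics'],c['k1'],np.round(c['extrinsics'],3))
s=readout.observe();print(s['time'],s['ee_pos'],s['eef_rot'],s['ft_force'],s['gripper_width'],manip.grasp_offset)
print(R.from_quat(s['eef_rot']).as_matrix().round(3))
E
```

```text
scene [[606.69591636   0.         318.89614484]
 [  0.         606.69591636 232.65814513]
 [  0.           0.           1.        ]] -0.1471121239430388 [[-7.320000e-01 -4.280000e-01  5.310000e-01 -3.541770e+02]
 [-6.820000e-01  4.490000e-01 -5.780000e-01  8.921540e+02]
 [ 9.000000e-03 -7.840000e-01 -6.200000e-01  1.071282e+03]
 [ 0.000000e+00  0.000000e+00  0.000000e+00  1.000000e+00]]
top [[526.44699608   0.         315.57617206]
 [  0.         526.44699608 240.4836393 ]
 [  0.           0.           1.        ]] 0.008950961705823587 [[-7.000000e-03 -9.940000e-01  1.050000e-01  3.320260e+02]
 [-1.000000e+00  7.000000e-03  2.000000e-03 -3.639100e+01]
 [-2.000000e-03 -1.050000e-01 -9.940000e-01  1.530049e+03]
 [ 0.000000e+00  0.000000e+00  0.000000e+00  1.000000e+00]]
0.1 [191.7291734  620.47041041 230.35441703] [ 1.49255006e-01  9.88798319e-01 -9.06681048e-04 -7.46973813e-05] [-0.36330536 -0.25938452  0.27777916] 85.30725739141494 18.700000000000003
[[-0.955  0.295 -0.   ]
 [ 0.295  0.955 -0.002]
 [-0.    -0.002 -1.   ]]
```

View pics/scene0.png

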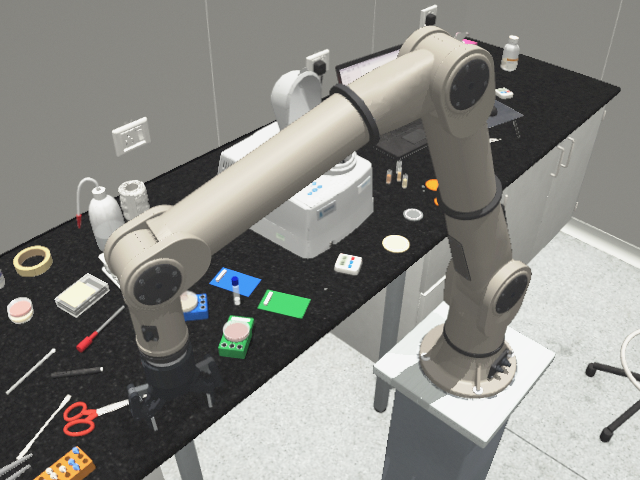

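View pics/top0.png

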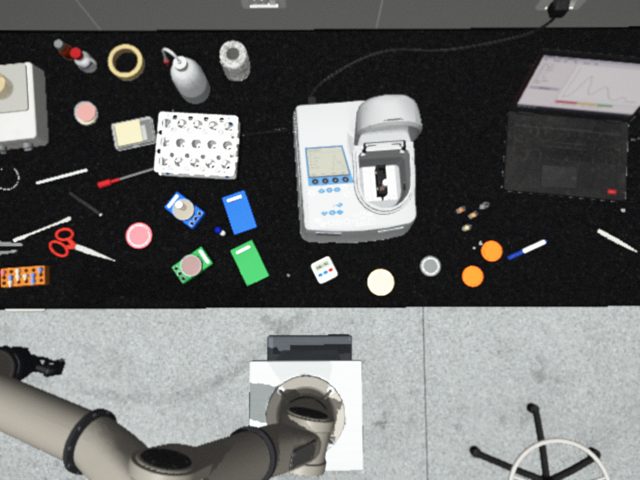

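The top view shows the blue stack at (185,210), with a cream dish and a vial on it, and the green stack at (192,264) with a pink dish. The docks are at (239,212) and (249,262). The pink pad is at (139,235), the cream pad at (380,282) and the grey pad at (430,266), with orange look-alikes at (491,251) and (472,276). The blue-capped vial at (220,231) is a distractor. I'll confirm with an enlarged crop.

```bash
python3 - <<'E'
from h import *
t=load('top');s=load('scene')
a=cv2.resize(t['img'][180:300,115:275],None,fx=5,fy=5,interpolation=cv2.INTER_CUBIC)[:600]
cv2.imwrite('pics/c1.png',a[:,:,::-1])
b=cv2.resize(s['img'][170:370,170:436],None,fx=3,fy=3,interpolation=cv2.INTER_CUBIC)
cv2.imwrite('pics/c2.png',b[:,:,::-1])
im=t['img'];hsv=cv2.cvtColor(im,cv2.COLOR_RGB2HSV)
def comps(n,m,z):
    k,l,st,ce=cv2.connectedComponentsWithStats(m.astype(np.uint8))
    for i in range(1,k):
        if st[i,4]>60:
            cs,_=cv2.findContours((l==i).astype(np.uint8),cv2.RETR_EXTERNAL,cv2.CHAIN_APPROX_NONE)
            r=cv2.minAreaRect(cs[0]);p=at(t,*r[0],z);box=[at(t,*q,z).round(0).tolist() for q in cv2.boxPoints(r)]
            print(n,st[i,4],np.round(r[0],1),np.round(p,1),box)
H,S,V=[hsv[:,:,i].astype(int) for i in range(3)]
reg=np.zeros(im.shape[:2],bool);reg[180:305,100:500]=1
comps('blue',reg&(abs(H-107)<12)&(S>130)&(V>60),4)
comps('green',reg&(abs(H-65)<18)&(S>110)&(V>50),4)
comps('pink',reg&((H>165)|(H<8))&(S>40)&(V>120),4)
comps('bright',reg&(V>130)&(S<70),4)
E
```

```text
blue 117 [174.4 202. ] [610.4 380.2] [[599.0, 417.0], [649.0, 372.0], [622.0, 343.0], [572.0, 389.0]]
blue 985 [239.  211.8] [579.8 190.2] [[626.0, 246.0], [650.0, 174.0], [534.0, 135.0], [511.0, 207.0]]
blue 203 [193.7 217. ] [565.4 322.7] [[553.0, 360.0], [606.0, 321.0], [578.0, 285.0], [525.0, 324.0]]
green 1013 [249.1 262.7] [430.3 159.5] [[468.0, 221.0], [502.0, 153.0], [393.0, 98.0], [360.0, 166.0]]
green 161 [201.2 258.5] [443.4 298.7] [[458.0, 335.0], [483.0, 299.0], [429.0, 262.0], [404.0, 299.0]]
green 70 [175.5 269.5] [412.1 372.6] [[440.0, 386.0], [440.0, 360.0], [384.0, 359.0], [385.0, 385.0]]
pink 86 [108.8 181.6] [672.8 574.4] [[672.0, 605.0], [691.0, 550.0], [674.0, 543.0], [655.0, 599.0]]
pink 479 [138.5 235. ] [513.5 482.6] [[552.0, 523.0], [552.0, 444.0], [475.0, 442.0], [476.0, 521.0]]
pink 241 [190.8 264.8] [425.5 328.7] [[425.0, 363.0], [460.0, 329.0], [426.0, 295.0], [392.0, 329.0]]
bright 5201 [356.5 206.5] [ 593.2 -154.6] [[674.0, 17.0], [671.0, -328.0], [514.0, -324.0], [516.0, 17.0]]
bright 419 [181.3 207.3] [594.6 359.6] [[600.0, 409.0], [645.0, 366.0], [589.0, 310.0], [545.0, 354.0]]
bright 194 [138.5 235.5] [512.  482.6] [[546.0, 517.0], [546.0, 450.0], [478.0, 448.0], [479.0, 515.0]]
bright 63 [242.8 249.1] [470.1 178.1] [[465.0, 201.0], [485.0, 160.0], [475.0, 155.0], [455.0, 196.0]]
bright 376 [190.8 264.9] [425.1 328.5] [[411.0, 369.0], [467.0, 343.0], [439.0, 288.0], [384.0, 314.0]]
bright 460 [323.8 269.6] [408.8 -57.2] [[424.0, -15.0], [452.0, -71.0], [393.0, -99.0], [366.0, -44.0]]
bright 313 [429.5 265.5] [ 418.6 -363.5] [[446.0, -337.0], [446.0, -392.0], [391.0, -390.0], [391.0, -335.0]]
bright 541 [380.  281.5] [ 373.3 -219.3] [[410.0, -182.0], [409.0, -258.0], [337.0, -256.0], [338.0, -181.0]]
```

View pics/c1.png

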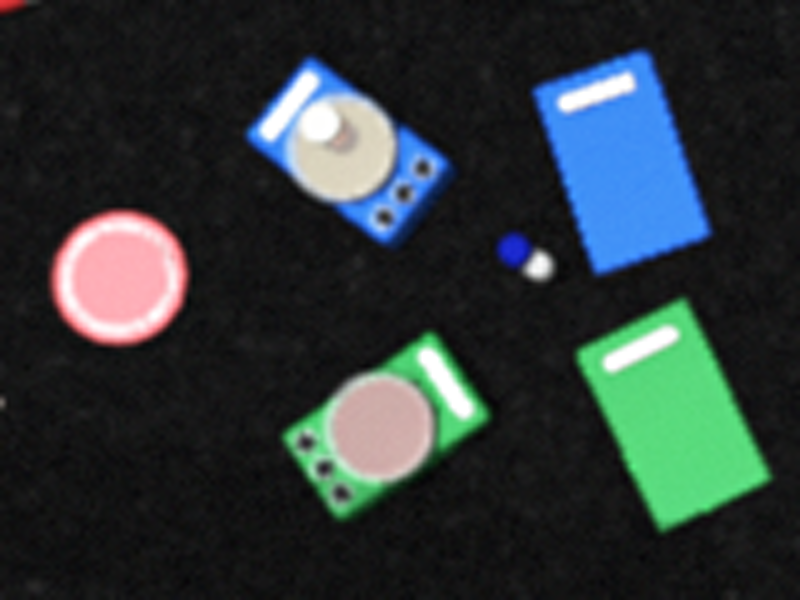

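View pics/c2.png

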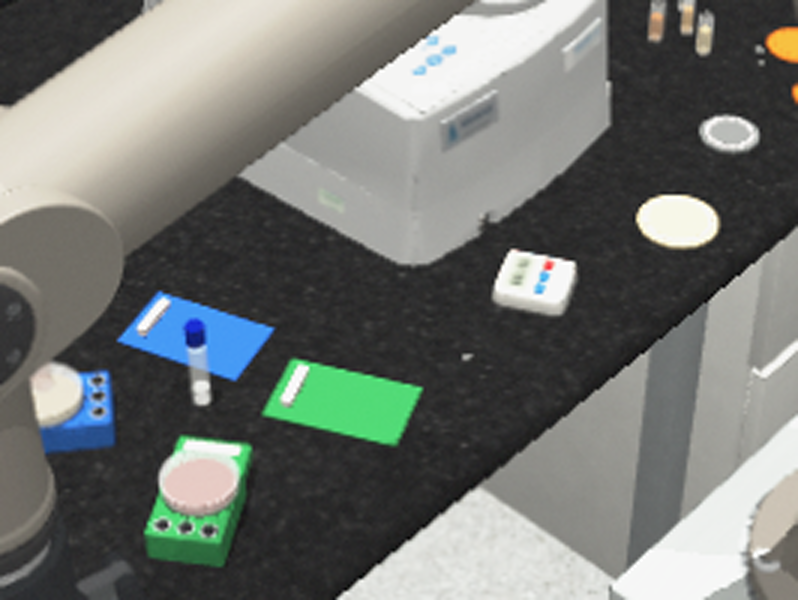

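The crops confirm the layout. The blue block's nose stripe is at crop (290,105) and its wells at (403,193). The green stripe is at (445,383) and its wells at (325,468). The white cap, on the cream dish, is at (320,120). Both docks have their bars at the upper end. The pad measurements match the given sizes (about 76 and 56 mm). The only ringed grey pad is at (430,266), and the orange ones are the decoys.

```bash
cat >> h.py <<'E'
def go(x,y,z,yaw=None):
    "rows to reach TCP at x,y,z with tool y axis along world yaw (mod pi)"
    s=readout.observe();M=R.from_quat(s['eef_rot']).as_matrix();d=M.T@(np.array([x,y,z])-s['ee_pos'])
    a=np.arctan2(M[1,1],M[0,1]);out=''
    if yaw is not None:
        e=(a-yaw+np.pi/2)%np.pi-np.pi/2;out='rz %.3f (alt %.3f)'%(e,e-np.sign(e)*np.pi)
    print('tx %.1f ty %.1f tz %.1f'%tuple(d),out,'| yaw %.2f'%a,'z axis',M[:,2].round(3),'q1 %.2f q7 %.2f'%(s['joint_pos'][0],s['joint_pos'][6]),'tcp',s['ee_pos'].round(1),'w %.1f F %.1f'%(s['gripper_width'],s['gripper_force']),'t',round(s['time'],1))
E
python3 - <<'E'
from h import *
t=load('top')
def C(n,x,y,z): p=at(t,(x+.5)/5-.5+115,(y+.5)/5-.5+180,z);print(n,p.round(1));return p
vial=C('vial',320,120,96);C('dishc',342,147,45);C('dishp',381,427,45)
for n,w,s in(('blue',(403,193),(290,105)),('green',(325,468),(445,383))):
    a=C('w',*w,30);b=C('s',*s,30);d=b-a;print(n,(a+b)/2,np.hypot(*d),np.arctan2(d[1],d[0]))
C('bluecap',513,250,55);C('bluebase',540,267,0)
go(*vial,150,-.66+0)
E
```

```text
vial [589.  343.3]
dishc [582.5 343.9]
dishp [422.3 318.7]
w [558.  312.1]
s [609.8 378.2]
blue [583.85563293 345.18102906] 84.00016293115344 0.906254837610433
w [400.1 353.7]
s [448.1 286.2]
green [424.10628311 319.98630798] 82.86176991184234 -0.952425673824533
bluecap [521.2 243.6]
bluebase [518.1 238.1]
tx -461.4 ty -147.4 tz 80.7 rz -1.210 (alt 1.931) | yaw 1.27 z axis [-0.    -0.002 -1.   ] q1 -1.37 q7 -0.05 tcp [191.7 620.5 230.4] w 85.3 F 0.0 t 0.1
```

```bash
python3 -m jog '[{"tx":-40,"ty":-13},{"tx":-80,"ty":-26},{"tx":-120,"ty":-39},{"tx":-160,"ty":-52},{"tx":-200,"ty":-65},{"tx":-240,"ty":-78,"tz":20},{"tx":-280,"ty":-90,"tz":40},{"tx":-320,"ty":-103,"tz":60},{"tx":-360,"ty":-116,"tz":80},{"tx":-400,"ty":-128,"tz":80},{"tx":-430,"ty":-138,"tz":80},{"tx":-450,"ty":-144,"tz":80},{"tx":-461.4,"ty":-147.4,"tz":80.7,"claw":70},{"tx":-461.4,"ty":-147.4,"tz":80.7,"claw":70},{"tx":-461.4,"ty":-147.4,"tz":80.7,"claw":70}]' 25
python3 - <<'E'
from h import *
go(589,343.3,56)
c=shot('scene');
b=cv2.resize(c['img'][200:380,100:300],None,fx=3,fy=3,interpolation=cv2.INTER_CUBIC);cv2.imwrite('pics/s1.png',b[:,:,::-1])
for P in((589,343.3,96),(589,343.3,45),(582.5,344,45)):print(px(c,P))
E
```

```text
tx -461.4 ty -147.2 tz 174.7  | yaw 1.27 z axis [-0.    -0.002 -1.   ] q1 -1.37 q7 -0.05 tcp [191.7 620.5 230.4] w 85.3 F 0.0 t 0.1
(np.float64(181.67822183856288), np.float64(281.32987789332594))
(np.float64(184.53546192499942), np.float64(296.79262772018257))
(np.float64(185.9420599807309), np.float64(298.25092185989075))invalid input
```

View pics/s1.png

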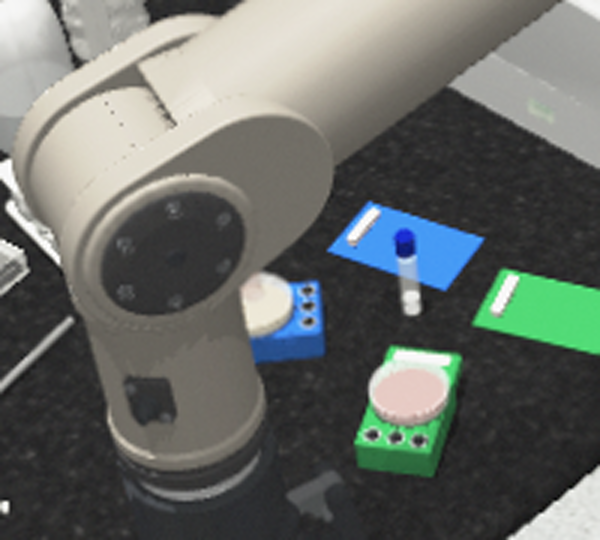

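The call was refused and nothing moved. Probably every row needs all of its keys, so I'll give them all.

```bash
python3 -m jog '[{"tx":-40,"ty":-13,"tz":0,"rx":0,"ry":0,"rz":0,"claw":100},{"tx":-80,"ty":-26,"tz":0,"rx":0,"ry":0,"rz":0,"claw":100},{"tx":-120,"ty":-39,"tz":0,"rx":0,"ry":0,"rz":0,"claw":100},{"tx":-160,"ty":-52,"tz":0,"rx":0,"ry":0,"rz":0,"claw":100},{"tx":-200,"ty":-65,"tz":0,"rx":0,"ry":0,"rz":0,"claw":100},{"tx":-240,"ty":-78,"tz":20,"rx":0,"ry":0,"rz":0,"claw":100},{"tx":-280,"ty":-90,"tz":40,"rx":0,"ry":0,"rz":0,"claw":100},{"tx":-320,"ty":-103,"tz":60,"rx":0,"ry":0,"rz":0,"claw":100},{"tx":-360,"ty":-116,"tz":80,"rx":0,"ry":0,"rz":0,"claw":100},{"tx":-400,"ty":-128,"tz":80,"rx":0,"ry":0,"rz":0,"claw":100},{"tx":-430,"ty":-138,"tz":80,"rx":0,"ry":0,"rz":0,"claw":100},{"tx":-450,"ty":-144,"tz":80,"rx":0,"ry":0,"rz":0,"claw":100},{"tx":-461,"ty":-147,"tz":81,"rx":0,"ry":0,"rz":0,"claw":70},{"tx":-461,"ty":-147,"tz":81,"rx":0,"ry":0,"rz":0,"claw":70},{"tx":-461,"ty":-147,"tz":81,"rx":0,"ry":0,"rz":0,"claw":70}]' 25
python3 - <<'E'
from h import *
go(589,343.3,56)
c=shot('scene');
b=cv2.resize(c['img'][200:380,100:300],None,fx=3,fy=3,interpolation=cv2.INTER_CUBIC);cv2.imwrite('pics/s2.png',b[:,:,::-1])
for P in((589,343.3,96),(589,343.3,45),(582.5,344,45)):u,v=px(c,P);print((u-100)*3,(v-200)*3)
E
```

```text
time: 1.65
ee_pos: [587.7, 345.8, 150.0]
eef_rot: [0.149, 0.989, 0.0, -0.001]
ft_force: [-0.9, -0.1, -0.5]
gripper_width: 59.8
gripper_force: 0.0
tx -2.1 ty -2.0 tz 94.0  | yaw 1.27 z axis [-0.002  0.001 -1.   ] q1 -0.73 q7 0.76 tcp [587.7 345.8 150. ] w 59.8 F 0.0 t 1.6
245.03466551568863 243.98963367997783
253.60638577499827 290.3778831605477
257.8261799421927 294.75276557967226
```

View pics/s2.png

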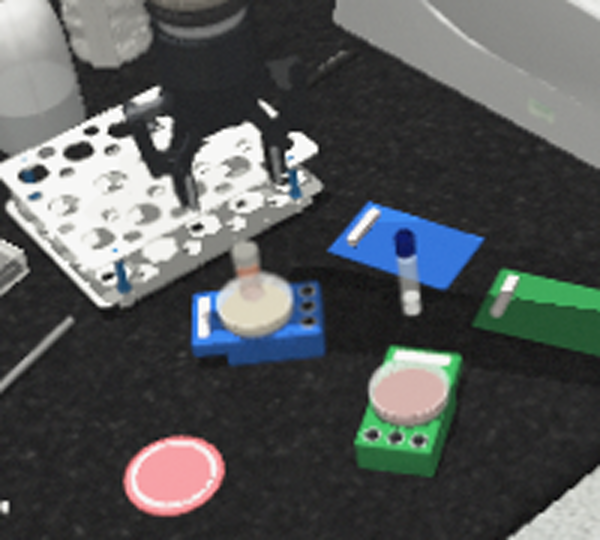

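The scene view has the vial cap at crop (246,247), against a predicted (245,244). Target confirmed, so I'll descend and grip.

```bash
python3 -m jog '[{"tx":-2,"ty":-2,"tz":20,"rx":0,"ry":0,"rz":0,"claw":70},{"tx":-2,"ty":-2,"tz":40,"rx":0,"ry":0,"rz":0,"claw":70},{"tx":-2,"ty":-2,"tz":60,"rx":0,"ry":0,"rz":0,"claw":70},{"tx":-2,"ty":-2,"tz":80,"rx":0,"ry":0,"rz":0,"claw":60},{"tx":-2,"ty":-2,"tz":94,"rx":0,"ry":0,"rz":0,"claw":50},{"tx":-2,"ty":-2,"tz":94,"rx":0,"ry":0,"rz":0,"claw":40},{"tx":-2,"ty":-2,"tz":94,"rx":0,"ry":0,"rz":0,"claw":35},{"tx":-2,"ty":-2,"tz":94,"rx":0,"ry":0,"rz":0,"claw":30},{"tx":-2,"ty":-2,"tz":94,"rx":0,"ry":0,"rz":0,"claw":25},{"tx":-2,"ty":-2,"tz":94,"rx":0,"ry":0,"rz":0,"claw":20},{"tx":-2,"ty":-2,"tz":94,"rx":0,"ry":0,"rz":0,"claw":15},{"tx":-2,"ty":-2,"tz":94,"rx":0,"ry":0,"rz":0,"claw":10},{"tx":-2,"ty":-2,"tz":94,"rx":0,"ry":0,"rz":0,"claw":10},{"tx":-2,"ty":-2,"tz":94,"rx":0,"ry":0,"rz":0,"claw":10},{"tx":-2,"ty":-2,"tz":94,"rx":0,"ry":0,"rz":0,"claw":10}]' 25
python3 - <<'E'
from h import *
go(589,343.3,110)
c=shot('scene');
b=cv2.resize(c['img'][200:380,100:300],None,fx=3,fy=3,interpolation=cv2.INTER_CUBIC);cv2.imwrite('pics/s3.png',b[:,:,::-1])
E
```

```text
time: 3.2
ee_pos: [591.2, 342.7, 57.6]
eef_rot: [0.149, 0.989, 0.001, 0.001]
ft_force: [0.3, 0.5, 4.8]
gripper_width: 20.0
gripper_force: 24.2
tx 2.2 ty 0.0 tz -52.4  | yaw 1.27 z axis [ 0.002  0.002 -1.   ] q1 -0.71 q7 0.78 tcp [591.2 342.7  57.6] w 20.0 F 24.2 t 3.2
```

View pics/s3.png

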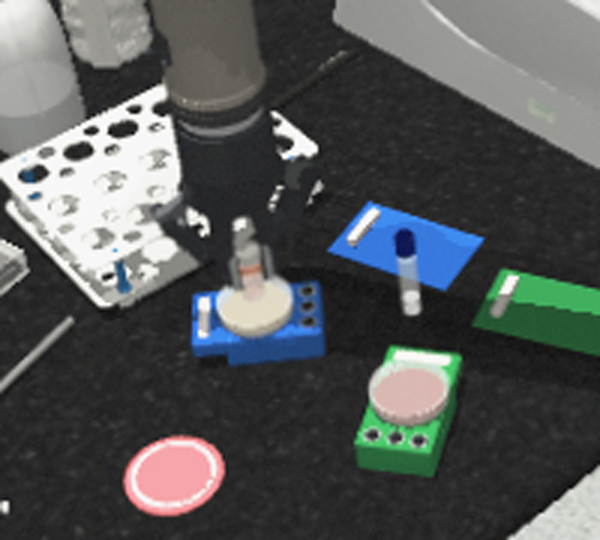

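```bash
python3 -m jog '[{"tx":0,"ty":0,"tz":-10,"rx":0,"ry":0,"rz":0,"claw":10},{"tx":0,"ty":0,"tz":-35,"rx":0,"ry":0,"rz":0,"claw":10},{"tx":0,"ty":0,"tz":-65,"rx":0,"ry":0,"rz":0,"claw":10},{"tx":0,"ty":0,"tz":-95,"rx":0,"ry":0,"rz":0,"claw":10},{"tx":5,"ty":-14,"tz":-115,"rx":0,"ry":0,"rz":0,"claw":10},{"tx":14,"ty":-40,"tz":-120,"rx":0,"ry":0,"rz":0,"claw":10},{"tx":25,"ty":-73,"tz":-120,"rx":0,"ry":0,"rz":0,"claw":10},{"tx":36,"ty":-106,"tz":-120,"rx":0,"ry":0,"rz":0,"claw":10},{"tx":48,"ty":-139,"tz":-120,"rx":0,"ry":0,"rz":0,"claw":10},{"tx":59,"ty":-172,"tz":-120,"rx":0,"ry":0,"rz":0,"claw":10},{"tx":71,"ty":-205,"tz":-120,"rx":0,"ry":0,"rz":0,"claw":10},{"tx":82,"ty":-238,"tz":-120,"rx":0,"ry":0,"rz":0,"claw":10},{"tx":93,"ty":-270,"tz":-120,"rx":0,"ry":0,"rz":0,"claw":10},{"tx":85,"ty":-305,"tz":-120,"rx":0,"ry":0,"rz":0,"claw":10},{"tx":76,"ty":-340,"tz":-120,"rx":0,"ry":0,"rz":0,"claw":10},{"tx":68,"ty":-375,"tz":-120,"rx":0,"ry":0,"rz":0,"claw":10},{"tx":60,"ty":-410,"tz":-120,"rx":0,"ry":0,"rz":0,"claw":10},{"tx":54,"ty":-430,"tz":-120,"rx":0,"ry":0,"rz":0,"claw":10},{"tx":52,"ty":-438,"tz":-120,"rx":0,"ry":0,"rz":0,"claw":10},{"tx":52,"ty":-438,"tz":-120,"rx":0,"ry":0,"rz":0,"claw":10}]' 25
python3 -c "
from h import *
go(418.5,-363.5,17)"
```

```text
time: 5.25
ee_pos: [410.9, -61.8, 176.3]
eef_rot: [0.15, 0.989, 0.0, -0.0]
ft_force: [1.0, 0.6, -0.2]
gripper_width: 19.7
gripper_force: 24.4
tx -97.1 ty -285.8 tz 159.2  | yaw 1.27 z axis [-0.  0. -1.] q1 -0.40 q7 1.33 tcp [410.9 -61.8 176.3] w 19.7 F 24.4 t 5.2
```

```bash
python3 -m jog '[{"tx":-10,"ty":-28,"tz":0,"rx":0,"ry":0,"rz":0,"claw":10},{"tx":-21,"ty":-61,"tz":0,"rx":0,"ry":0,"rz":0,"claw":10},{"tx":-33,"ty":-96,"tz":0,"rx":0,"ry":0,"rz":0,"claw":10},{"tx":-45,"ty":-131,"tz":0,"rx":0,"ry":0,"rz":0,"claw":10},{"tx":-57,"ty":-166,"tz":10,"rx":0,"ry":0,"rz":0,"claw":10},{"tx":-69,"ty":-201,"tz":25,"rx":0,"ry":0,"rz":0,"claw":10},{"tx":-81,"ty":-236,"tz":45,"rx":0,"ry":0,"rz":0,"claw":10},{"tx":-90,"ty":-265,"tz":70,"rx":0,"ry":0,"rz":0,"claw":10},{"tx":-96,"ty":-280,"tz":95,"rx":0,"ry":0,"rz":0,"claw":10},{"tx":-98,"ty":-286,"tz":115,"rx":0,"ry":0,"rz":0,"claw":10},{"tx":-98,"ty":-286,"tz":130,"rx":0,"ry":0,"rz":0,"claw":10},{"tx":-98,"ty":-286,"tz":130,"rx":0,"ry":0,"rz":0,"claw":10},{"tx":-98,"ty":-286,"tz":130,"rx":0,"ry":0,"rz":0,"claw":10}]' 25
python3 - <<'E'
from h import *
go(418.5,-363.5,17)
c=shot('scene');
b=cv2.resize(c['img'][130:290,310:510],None,fx=4,fy=3.75,interpolation=cv2.INTER_CUBIC);cv2.imwrite('pics/s4.png',b[:,:,::-1])
for P in((418.5,-363.5,4),(418.5,-363.5,33),(418.5,-363.5,84)):u,v=px(c,P);print((u-310)*4,(v-130)*3.75)
E
```

```text
time: 6.55
ee_pos: [421.3, -362.0, 46.3]
eef_rot: [0.148, 0.989, 0.001, 0.0]
ft_force: [0.5, -0.3, 0.7]
gripper_width: 19.5
gripper_force: 24.5
tx 2.2 ty -2.3 tz 29.3  | yaw 1.27 z axis [ 0.     0.001 -1.   ] q1 0.19 q7 2.24 tcp [ 421.3 -362.    46.3] w 19.5 F 24.5 t 6.5
413.76523242654935 312.6642923210002
417.839970968824 282.98013837449605
425.15337730863826 229.3499733639316
```

View pics/s4.png

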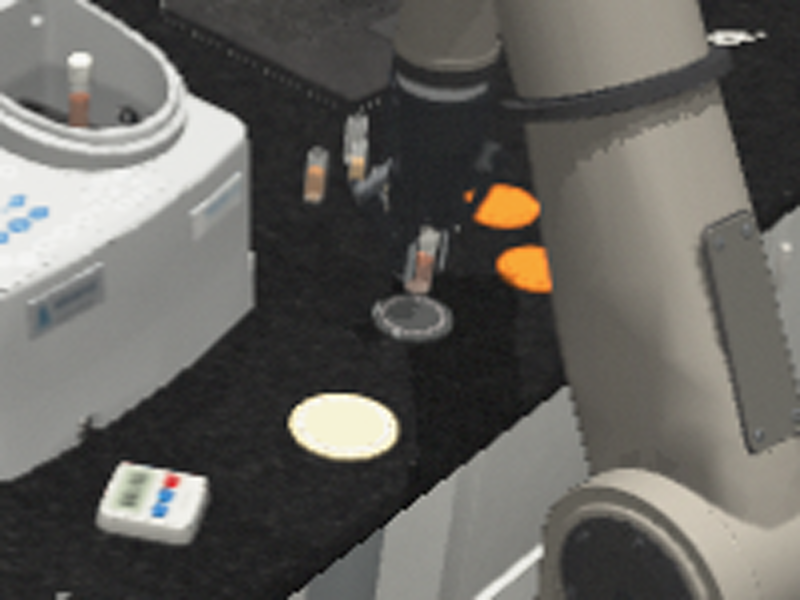

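The vial base is at (418,287), directly above the grey pad at (413,318), and both sit the same few pixels from their predictions. I'll lower and release.

```bash
python3 -m jog '[{"tx":0.5,"ty":-2,"tz":12,"rx":0,"ry":0,"rz":0,"claw":10},{"tx":0.5,"ty":-2,"tz":20,"rx":0,"ry":0,"rz":0,"claw":10},{"tx":0.5,"ty":-2,"tz":25,"rx":0,"ry":0,"rz":0,"claw":10},{"tx":0.5,"ty":-2,"tz":28,"rx":0,"ry":0,"rz":0,"claw":10},{"tx":0.5,"ty":-2,"tz":29,"rx":0,"ry":0,"rz":0,"claw":10},{"tx":0.5,"ty":-2,"tz":29,"rx":0,"ry":0,"rz":0,"claw":10},{"tx":0.5,"ty":-2,"tz":29,"rx":0,"ry":0,"rz":0,"claw":10}]' 25
python3 -m jog '[{"tx":0,"ty":0,"tz":0,"rx":0,"ry":0,"rz":0,"claw":30},{"tx":0,"ty":0,"tz":0,"rx":0,"ry":0,"rz":0,"claw":45},{"tx":0,"ty":0,"tz":0,"rx":0,"ry":0,"rz":0,"claw":50},{"tx":0,"ty":0,"tz":0,"rx":0,"ry":0,"rz":0,"claw":50},{"tx":0,"ty":0,"tz":-15,"rx":0,"ry":0,"rz":0,"claw":50},{"tx":0,"ty":0,"tz":-40,"rx":0,"ry":0,"rz":0,"claw":50},{"tx":0,"ty":0,"tz":-80,"rx":0,"ry":0,"rz":0,"claw":60},{"tx":0,"ty":0,"tz":-120,"rx":0,"ry":0,"rz":0,"claw":80},{"tx":10,"ty":30,"tz":-150,"rx":0,"ry":0,"rz":0,"claw":100},{"tx":20,"ty":60,"tz":-160,"rx":0,"ry":0,"rz":0,"claw":100},{"tx":34,"ty":100,"tz":-160,"rx":0,"ry":0,"rz":0,"claw":100},{"tx":50,"ty":147,"tz":-160,"rx":0,"ry":0,"rz":0,"claw":100},{"tx":66,"ty":194,"tz":-160,"rx":0,"ry":0,"rz":0,"claw":100},{"tx":82,"ty":240,"tz":-160,"rx":0,"ry":0,"rz":0,"claw":100},{"tx":98,"ty":286,"tz":-160,"rx":0,"ry":0,"rz":0,"claw":100},{"tx":98,"ty":286,"tz":-160,"rx":0,"ry":0,"rz":0,"claw":100}]' 25
python3 - <<'E'
from h import *
c=shot('scene');t=shot('top')
P=at(t,429.5,265.5,4);print(P)
b=cv2.resize(t['img'][225:305,340:460],None,fx=3,fy=3,interpolation=cv2.INTER_CUBIC)
a=cv2.resize(c['img'][150:250,370:470],None,fx=4,fy=4,interpolation=cv2.INTER_CUBIC)
o=np.zeros((400,780,3),np.uint8);o[:240,:360]=b;o[:,370:770]=a;cv2.imwrite('pics/v.png',o[:,:,::-1])
go(424,319,26,-.953+np.pi/2)
E
```

```text
time: 7.3
ee_pos: [419.6, -365.3, 17.5]
eef_rot: [0.149, 0.989, -0.0, 0.0]
ft_force: [0.2, 0.0, -0.2]
gripper_width: 19.8
gripper_force: 24.5
time: 8.9
ee_pos: [410.1, -56.8, 178.1]
eef_rot: [0.144, 0.99, 0.002, 0.0]
ft_force: [0.1, -0.4, 0.2]
gripper_width: 85.6
gripper_force: 0.0
[ 418.61424641 -363.51132229]
tx 98.9 ty 368.6 tz 152.2 rz 0.656 (alt -2.486) | yaw 1.27 z axis [ 0.001  0.    -1.   ] q1 -0.45 q7 1.34 tcp [410.4 -62.4 178.1] w 85.7 F 0.0 t 9.0
```

View pics/v.png

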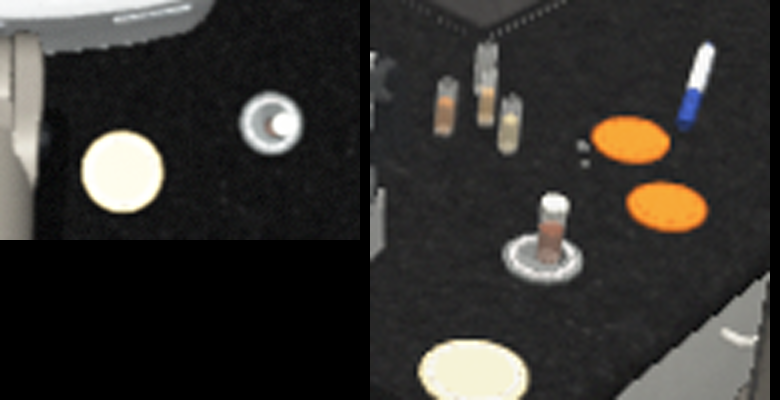

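The vial stands upright on the grey pad, a few mm off centre (top crop (286,124), pad centre (270,123), mostly parallax). Next is the pink dish.

```bash
python3 -m jog '[{"tx":11,"ty":41,"tz":0,"rx":0,"ry":0,"rz":0.08,"claw":100},{"tx":22,"ty":82,"tz":0,"rx":0,"ry":0,"rz":0.16,"claw":100},{"tx":33,"ty":123,"tz":0,"rx":0,"ry":0,"rz":0.24,"claw":100},{"tx":44,"ty":164,"tz":0,"rx":0,"ry":0,"rz":0.32,"claw":100},{"tx":55,"ty":205,"tz":0,"rx":0,"ry":0,"rz":0.4,"claw":100},{"tx":66,"ty":246,"tz":15,"rx":0,"ry":0,"rz":0.48,"claw":100},{"tx":77,"ty":287,"tz":35,"rx":0,"ry":0,"rz":0.56,"claw":100},{"tx":88,"ty":328,"tz":60,"rx":0,"ry":0,"rz":0.64,"claw":100},{"tx":95,"ty":355,"tz":80,"rx":0,"ry":0,"rz":0.656,"claw":100},{"tx":99,"ty":369,"tz":100,"rx":0,"ry":0,"rz":0.656,"claw":100},{"tx":99,"ty":369,"tz":100,"rx":0,"ry":0,"rz":0.656,"claw":100},{"tx":99,"ty":369,"tz":100,"rx":0,"ry":0,"rz":0.656,"claw":100}]' 25
python3 - <<'E'
from h import *
go(423,319,26,-.953+np.pi/2)
E
```

```text
time: 10.2
ee_pos: [425.9, 316.7, 77.6]
eef_rot: [0.461, 0.887, -0.001, 0.001]
ft_force: [0.2, 0.1, -0.1]
gripper_width: 85.6
gripper_force: 0.0
tx 3.6 ty -1.1 tz 51.6 rz -0.005 (alt 3.136) | yaw 0.61 z axis [ 0.    -0.002 -1.   ] q1 -0.89 q7 -0.02 tcp [425.9 316.7  77.6] w 85.6 F 0.0 t 10.2
```

```bash
python3 -m jog '[{"tx":2,"ty":-1,"tz":20,"rx":0,"ry":0,"rz":0,"claw":100},{"tx":2,"ty":-1,"tz":35,"rx":0,"ry":0,"rz":0,"claw":100},{"tx":2,"ty":-1,"tz":45,"rx":0,"ry":0,"rz":0,"claw":100},{"tx":2,"ty":-1,"tz":51,"rx":0,"ry":0,"rz":0,"claw":95},{"tx":2,"ty":-1,"tz":51,"rx":0,"ry":0,"rz":0,"claw":90},{"tx":2,"ty":-1,"tz":51,"rx":0,"ry":0,"rz":0,"claw":85},{"tx":2,"ty":-1,"tz":51,"rx":0,"ry":0,"rz":0,"claw":80},{"tx":2,"ty":-1,"tz":51,"rx":0,"ry":0,"rz":0,"claw":76},{"tx":2,"ty":-1,"tz":51,"rx":0,"ry":0,"rz":0,"claw":72},{"tx":2,"ty":-1,"tz":51,"rx":0,"ry":0,"rz":0,"claw":68},{"tx":2,"ty":-1,"tz":51,"rx":0,"ry":0,"rz":0,"claw":64},{"tx":2,"ty":-1,"tz":51,"rx":0,"ry":0,"rz":0,"claw":60},{"tx":2,"ty":-1,"tz":51,"rx":0,"ry":0,"rz":0,"claw":60}]' 20
python3 - <<'E'
from h import *
for i in range(5):
  c=shot('scene');go(513.5,482.6,26,-.953+np.pi/2)
b=cv2.resize(c['img'][200:380,100:300],None,fx=3,fy=3,interpolation=cv2.INTER_CUBIC);cv2.imwrite('pics/s5.png',b[:,:,::-1])
E
```

```text
time: 11.5
ee_pos: [423.0, 320.3, 27.0]
eef_rot: [0.46, 0.888, 0.001, 0.0]
ft_force: [-0.6, -0.3, 6.0]
gripper_width: 60.4
gripper_force: 21.5
tx 80.3 ty 167.6 tz 1.2 rz -0.003 (alt 3.139) | yaw 0.62 z axis [ 0.001  0.001 -1.   ] q1 -0.88 q7 -0.00 tcp [423.  320.3  27. ] w 60.4 F 21.5 t 11.6
tx 80.3 ty 167.5 tz 1.3 rz -0.003 (alt 3.139) | yaw 0.62 z axis [ 0.001  0.001 -1.   ] q1 -0.88 q7 -0.00 tcp [423.  320.3  27.1] w 59.9 F 21.5 t 11.6
tx 80.3 ty 167.5 tz 1.2 rz -0.003 (alt 3.139) | yaw 0.62 z axis [ 0.001  0.001 -1.   ] q1 -0.88 q7 -0.00 tcp [423.  320.3  27.1] w 60.7 F 21.5 t 11.7
tx 80.3 ty 167.5 tz 1.2 rz -0.003 (alt 3.139) | yaw 0.62 z axis [ 0.001  0.001 -1.   ] q1 -0.88 q7 -0.00 tcp [423.  320.3  27.1] w 60.2 F 21.5 t 11.7
tx 80.3 ty 167.5 tz 1.2 rz -0.003 (alt 3.139) | yaw 0.62 z axis [ 0.001  0.001 -1.   ] q1 -0.88 q7 -0.00 tcp [423.  320.3  27. ] w 60.6 F 21.5 t 11.8
```

View pics/s5.png

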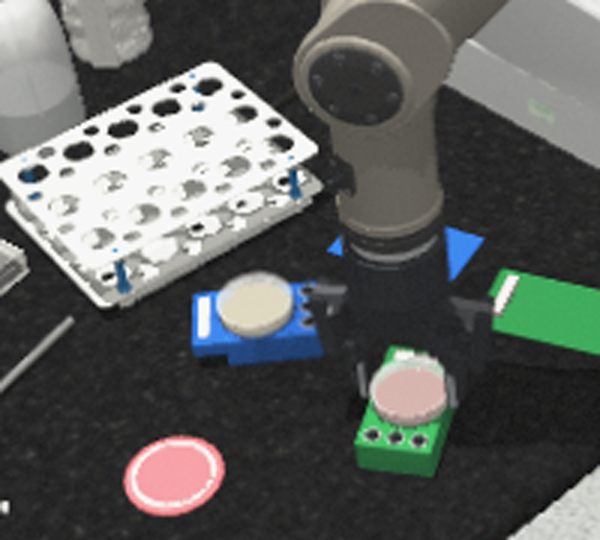

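The width reads 60.4, so this could be the dish or the block. I'll lift a little and look.

```bash
python3 -m jog '[{"tx":0,"ty":0,"tz":-3,"rx":0,"ry":0,"rz":0,"claw":60},{"tx":0,"ty":0,"tz":-8,"rx":0,"ry":0,"rz":0,"claw":60},{"tx":0,"ty":0,"tz":-14,"rx":0,"ry":0,"rz":0,"claw":60},{"tx":0,"ty":0,"tz":-20,"rx":0,"ry":0,"rz":0,"claw":60},{"tx":0,"ty":0,"tz":-25,"rx":0,"ry":0,"rz":0,"claw":60},{"tx":0,"ty":0,"tz":-25,"rx":0,"ry":0,"rz":0,"claw":60}]' 20
python3 - <<'E'
from h import *
c=shot('scene');go(513.5,482.6,26,-.953+np.pi/2)
b=cv2.resize(c['img'][290:370,200:300],None,fx=5,fy=5,interpolation=cv2.INTER_CUBIC);cv2.imwrite('pics/s6.png',b[:,:,::-1])
E
```

```text
time: 12.35
ee_pos: [423.2, 320.4, 52.3]
eef_rot: [0.46, 0.888, 0.001, 0.0]
ft_force: [0.4, -0.1, -1.2]
gripper_width: 60.2
gripper_force: 21.9
tx 80.3 ty 167.7 tz 26.0 rz -0.003 (alt 3.139) | yaw 0.62 z axis [ 0.001  0.001 -1.   ] q1 -0.89 q7 -0.01 tcp [422.9 320.2  51.8] w 60.4 F 21.9 t 12.4
```

View pics/s6.png

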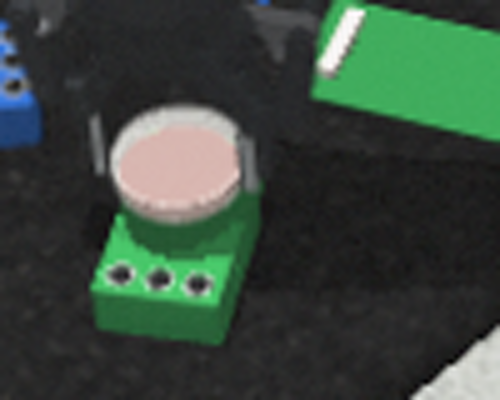

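The dish came up alone, held on its rim and level. On to the pink pad.

```bash
python3 -m jog '[{"tx":6,"ty":12,"tz":-10,"rx":0,"ry":0,"rz":0,"claw":60},{"tx":16,"ty":34,"tz":-15,"rx":0,"ry":0,"rz":0,"claw":60},{"tx":28,"ty":58,"tz":-15,"rx":0,"ry":0,"rz":0,"claw":60},{"tx":40,"ty":84,"tz":-15,"rx":0,"ry":0,"rz":0,"claw":60},{"tx":52,"ty":109,"tz":-15,"rx":0,"ry":0,"rz":0,"claw":60},{"tx":64,"ty":134,"tz":-10,"rx":0,"ry":0,"rz":0,"claw":60},{"tx":74,"ty":154,"tz":0,"rx":0,"ry":0,"rz":0,"claw":60},{"tx":80,"ty":167,"tz":12,"rx":0,"ry":0,"rz":0,"claw":60},{"tx":80,"ty":167.5,"tz":25,"rx":0,"ry":0,"rz":0,"claw":60},{"tx":80,"ty":167.5,"tz":35,"rx":0,"ry":0,"rz":0,"claw":60},{"tx":80,"ty":167.5,"tz":41,"rx":0,"ry":0,"rz":0,"claw":60},{"tx":80,"ty":167.5,"tz":41,"rx":0,"ry":0,"rz":0,"claw":60},{"tx":80,"ty":167.5,"tz":41,"rx":0,"ry":0,"rz":0,"claw":60}]' 20
python3 - <<'E'
from h import *
c=shot('scene');go(513.5,482.6,1.5,-.953+np.pi/2)
b=cv2.resize(c['img'][320:400,110:210],None,fx=5,fy=5,interpolation=cv2.INTER_CUBIC);cv2.imwrite('pics/s7.png',b[:,:,::-1])
E
```

```text
time: 13.7
ee_pos: [513.4, 481.4, 10.7]
eef_rot: [0.46, 0.888, 0.0, 0.0]
ft_force: [-0.1, -0.2, 0.7]
gripper_width: 60.0
gripper_force: 21.9
tx 0.7 ty 0.4 tz 9.6 rz -0.003 (alt 3.138) | yaw 0.61 z axis [ 0.001  0.001 -1.   ] q1 -0.93 q7 -0.09 tcp [513.6 481.8  11.1] w 60.5 F 21.9 t 13.8
```

View pics/s7.png

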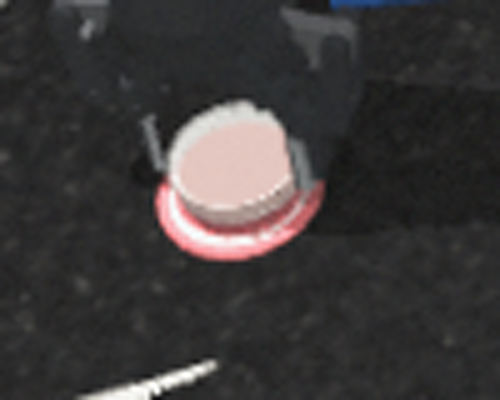

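```bash
python3 -m jog '[{"tx":0.5,"ty":0.5,"tz":5,"rx":0,"ry":0,"rz":0,"claw":60},{"tx":0.5,"ty":0.5,"tz":8,"rx":0,"ry":0,"rz":0,"claw":60},{"tx":0.5,"ty":0.5,"tz":9.5,"rx":0,"ry":0,"rz":0,"claw":60},{"tx":0.5,"ty":0.5,"tz":9.5,"rx":0,"ry":0,"rz":0,"claw":60},{"tx":0.5,"ty":0.5,"tz":9.5,"rx":0,"ry":0,"rz":0,"claw":60}]' 20
python3 -m jog '[{"tx":0,"ty":0,"tz":0,"rx":0,"ry":0,"rz":0,"claw":78},{"tx":0,"ty":0,"tz":0,"rx":0,"ry":0,"rz":0,"claw":90},{"tx":0,"ty":0,"tz":0,"rx":0,"ry":0,"rz":0,"claw":100},{"tx":0,"ty":0,"tz":-5,"rx":0,"ry":0,"rz":0,"claw":100},{"tx":0,"ty":0,"tz":-25,"rx":0,"ry":0,"rz":0,"claw":100},{"tx":0,"ty":0,"tz":-60,"rx":0,"ry":0,"rz":0,"claw":100},{"tx":0,"ty":0,"tz":-90,"rx":0,"ry":0,"rz":0,"claw":100},{"tx":0,"ty":0,"tz":-90,"rx":0,"ry":0,"rz":0,"claw":100},{"tx":0,"ty":0,"tz":-90,"rx":0,"ry":0,"rz":0,"claw":100}]' 20
python3 - <<'E'
from h import *
t=shot('top');go(583,344,27,.906+np.pi/2)
E
```

```text
time: 14.25
ee_pos: [513.2, 482.7, 1.2]
eef_rot: [0.46, 0.888, -0.0, -0.0]
ft_force: [-0.8, -0.3, 2.7]
gripper_width: 60.5
gripper_force: 22.2
time: 15.15
ee_pos: [513.9, 483.1, 92.1]
eef_rot: [0.46, 0.888, 0.001, 0.0]
ft_force: [0.3, -0.1, -0.5]
gripper_width: 85.3
gripper_force: 0.0
tx -153.4 ty -22.7 tz 63.6 rz 1.280 (alt -1.862) | yaw 0.62 z axis [-0. -0. -1.] q1 -0.94 q7 -0.11 tcp [513.  482.4  90.6] w 85.6 F 0.0 t 15.2
```

```bash
python3 -m jog '[{"tx":-18,"ty":-3,"tz":0,"rx":0,"ry":0,"rz":0.14,"claw":100},{"tx":-36,"ty":-5,"tz":0,"rx":0,"ry":0,"rz":0.28,"claw":100},{"tx":-54,"ty":-8,"tz":0,"rx":0,"ry":0,"rz":0.42,"claw":100},{"tx":-72,"ty":-11,"tz":0,"rx":0,"ry":0,"rz":0.56,"claw":100},{"tx":-90,"ty":-14,"tz":0,"rx":0,"ry":0,"rz":0.7,"claw":100},{"tx":-108,"ty":-16,"tz":0,"rx":0,"ry":0,"rz":0.84,"claw":100},{"tx":-126,"ty":-19,"tz":5,"rx":0,"ry":0,"rz":0.98,"claw":100},{"tx":-144,"ty":-22,"tz":10,"rx":0,"ry":0,"rz":1.12,"claw":100},{"tx":-153.4,"ty":-22.7,"tz":15,"rx":0,"ry":0,"rz":1.25,"claw":100},{"tx":-153.4,"ty":-22.7,"tz":20,"rx":0,"ry":0,"rz":1.28,"claw":100},{"tx":-153.4,"ty":-22.7,"tz":20,"rx":0,"ry":0,"rz":1.28,"claw":100},{"tx":-153.4,"ty":-22.7,"tz":20,"rx":0,"ry":0,"rz":1.28,"claw":100},{"tx":-153.4,"ty":-22.7,"tz":20,"rx":0,"ry":0,"rz":1.28,"claw":100}]' 20
python3 - <<'E'
from h import *
t=shot('top');go(583,344,27,.906+np.pi/2)
E
```

```text
time: 16.5
ee_pos: [582.9, 345.4, 70.8]
eef_rot: [0.899, 0.439, 0.0, -0.0]
ft_force: [0.7, -0.6, 0.3]
gripper_width: 85.0
gripper_force: 0.0
tx -1.1 ty 0.7 tz 44.0 rz 0.002 (alt -3.140) | yaw -0.66 z axis [ 0.     0.001 -1.   ] q1 -0.93 q7 -0.98 tcp [583.1 345.3  71. ] w 85.2 F 0.0 t 16.6
```

```bash
python3 -m jog '[{"tx":-1,"ty":0.5,"tz":15,"rx":0,"ry":0,"rz":0,"claw":100},{"tx":-1,"ty":0.5,"tz":30,"rx":0,"ry":0,"rz":0,"claw":100},{"tx":-1,"ty":0.5,"tz":40,"rx":0,"ry":0,"rz":0,"claw":100},{"tx":-1,"ty":0.5,"tz":43.5,"rx":0,"ry":0,"rz":0,"claw":95},{"tx":-1,"ty":0.5,"tz":43.5,"rx":0,"ry":0,"rz":0,"claw":90},{"tx":-1,"ty":0.5,"tz":43.5,"rx":0,"ry":0,"rz":0,"claw":85},{"tx":-1,"ty":0.5,"tz":43.5,"rx":0,"ry":0,"rz":0,"claw":80},{"tx":-1,"ty":0.5,"tz":43.5,"rx":0,"ry":0,"rz":0,"claw":76},{"tx":-1,"ty":0.5,"tz":43.5,"rx":0,"ry":0,"rz":0,"claw":72},{"tx":-1,"ty":0.5,"tz":43.5,"rx":0,"ry":0,"rz":0,"claw":68},{"tx":-1,"ty":0.5,"tz":43.5,"rx":0,"ry":0,"rz":0,"claw":64},{"tx":-1,"ty":0.5,"tz":43.5,"rx":0,"ry":0,"rz":0,"claw":60},{"tx":-1,"ty":0.5,"tz":43.5,"rx":0,"ry":0,"rz":0,"claw":60}]' 20
python3 -m jog '[{"tx":0,"ty":0,"tz":-3,"rx":0,"ry":0,"rz":0,"claw":60},{"tx":0,"ty":0,"tz":-8,"rx":0,"ry":0,"rz":0,"claw":60},{"tx":0,"ty":0,"tz":-14,"rx":0,"ry":0,"rz":0,"claw":60},{"tx":0,"ty":0,"tz":-20,"rx":0,"ry":0,"rz":0,"claw":60},{"tx":0,"ty":0,"tz":-25,"rx":0,"ry":0,"rz":0,"claw":60},{"tx":0,"ty":0,"tz":-25,"rx":0,"ry":0,"rz":0,"claw":60}]' 20
python3 - <<'E'
from h import *
c=shot('scene');go(373.5,-219,27);go(412,30,27)
a=cv2.resize(c['img'][260:340,140:240],None,fx=4,fy=4,interpolation=cv2.INTER_CUBIC)
b=cv2.resize(c['img'][320:400,110:210],None,fx=4,fy=4,interpolation=cv2.INTER_CUBIC);cv2.imwrite('pics/s8.png',np.hstack([a,b])[:,:,::-1])
E
```

```text
time: 17.85
ee_pos: [583.5, 343.5, 28.1]
eef_rot: [0.899, 0.438, 0.0, -0.0]
ft_force: [-0.9, 0.2, 5.4]
gripper_width: 60.5
gripper_force: 22.2
time: 18.45
ee_pos: [583.9, 343.4, 53.5]
eef_rot: [0.899, 0.438, 0.001, -0.0]
ft_force: [-0.3, -0.4, -0.2]
gripper_width: 60.2
gripper_force: 21.8
tx -572.1 ty 181.7 tz 25.4  | yaw -0.66 z axis [ 0.001  0.001 -1.   ] q1 -0.93 q7 -0.97 tcp [583.5 343.3  52.9] w 60.6 F 21.8 t 18.5
tx -352.4 ty 58.4 tz 25.6  | yaw -0.66 z axis [ 0.001  0.001 -1.   ] q1 -0.93 q7 -0.97 tcp [583.5 343.3  52.9] w 60.6 F 21.8 t 18.5
```

View pics/s8.png

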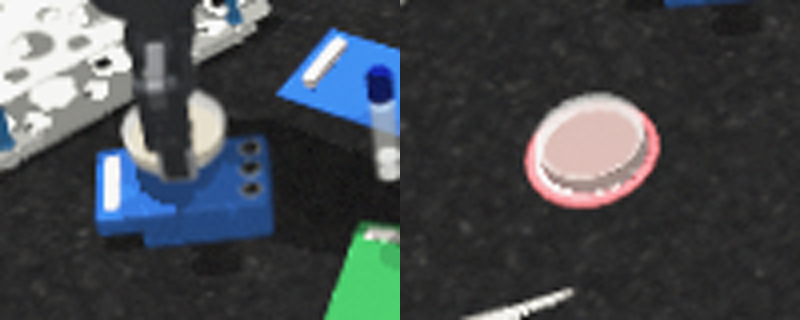

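The cream dish was lifted cleanly, and the pink dish is centred on its pad. Carrying the cream dish round the instrument's front.

```bash
python3 -m jog '[{"tx":0,"ty":0,"tz":-20,"rx":0,"ry":0,"rz":0,"claw":60},{"tx":0,"ty":0,"tz":-50,"rx":0,"ry":0,"rz":0,"claw":60},{"tx":-10,"ty":2,"tz":-80,"rx":0,"ry":0,"rz":0,"claw":60},{"tx":-35,"ty":5,"tz":-100,"rx":0,"ry":0,"rz":0,"claw":60},{"tx":-68,"ty":11,"tz":-105,"rx":0,"ry":0,"rz":0,"claw":60},{"tx":-104,"ty":16,"tz":-105,"rx":0,"ry":0,"rz":0,"claw":60},{"tx":-140,"ty":22,"tz":-105,"rx":0,"ry":0,"rz":0,"claw":60},{"tx":-176,"ty":27,"tz":-105,"rx":0,"ry":0,"rz":0,"claw":60},{"tx":-212,"ty":33,"tz":-105,"rx":0,"ry":0,"rz":0,"claw":60},{"tx":-248,"ty":39,"tz":-105,"rx":0,"ry":0,"rz":0,"claw":60},{"tx":-284,"ty":44,"tz":-105,"rx":0,"ry":0,"rz":0,"claw":60},{"tx":-320,"ty":50,"tz":-105,"rx":0,"ry":0,"rz":0,"claw":60},{"tx":-354,"ty":55,"tz":-105,"rx":0,"ry":0,"rz":0,"claw":60},{"tx":-380,"ty":75,"tz":-105,"rx":0,"ry":0,"rz":0,"claw":60},{"tx":-405,"ty":95,"tz":-105,"rx":0,"ry":0,"rz":0,"claw":60},{"tx":-431,"ty":115,"tz":-105,"rx":0,"ry":0,"rz":0,"claw":60},{"tx":-457,"ty":134,"tz":-105,"rx":0,"ry":0,"rz":0,"claw":60},{"tx":-486,"ty":146,"tz":-95,"rx":0,"ry":0,"rz":0,"claw":60},{"tx":-510,"ty":156,"tz":-80,"rx":0,"ry":0,"rz":0,"claw":60},{"tx":-525,"ty":162,"tz":-70,"rx":0,"ry":0,"rz":0,"claw":60}]' 20
python3 -c "
from h import *
go(373.5,-219,2.5)"
```

```text
time: 20.5
ee_pos: [385.5, -171.8, 121.7]
eef_rot: [0.9, 0.436, -0.0, -0.0]
ft_force: [-0.9, 0.2, -0.3]
gripper_width: 60.3
gripper_force: 22.0
tx -44.4 ty 19.8 tz 119.2  | yaw -0.67 z axis [-0. -0. -1.] q1 -0.50 q7 -0.15 tcp [ 385.5 -171.8  121.7] w 60.3 F 22.0 t 20.5
```

```bash
python3 -m jog '[{"tx":-20,"ty":9,"tz":15,"rx":0,"ry":0,"rz":0,"claw":60},{"tx":-38,"ty":17,"tz":35,"rx":0,"ry":0,"rz":0,"claw":60},{"tx":-44.4,"ty":19.8,"tz":60,"rx":0,"ry":0,"rz":0,"claw":60},{"tx":-44.4,"ty":19.8,"tz":85,"rx":0,"ry":0,"rz":0,"claw":60},{"tx":-44.4,"ty":19.8,"tz":100,"rx":0,"ry":0,"rz":0,"claw":60},{"tx":-44.4,"ty":19.8,"tz":105,"rx":0,"ry":0,"rz":0,"claw":60},{"tx":-44.4,"ty":19.8,"tz":105,"rx":0,"ry":0,"rz":0,"claw":60}]' 20
python3 - <<'E'
from h import *
c=shot('scene');go(373.5,-219,2.5)
b=cv2.resize(c['img'][190:270,350:450],None,fx=5,fy=5,interpolation=cv2.INTER_CUBIC);cv2.imwrite('pics/s9.png',b[:,:,::-1])
E
```

```text
time: 21.2
ee_pos: [374.5, -217.1, 17.0]
eef_rot: [0.899, 0.437, -0.0, -0.0]
ft_force: [-1.0, -1.1, -0.3]
gripper_width: 60.4
gripper_force: 22.0
tx -2.3 ty -0.2 tz 15.0  | yaw -0.67 z axis [ 0. -0. -1.] q1 -0.19 q7 0.24 tcp [ 375.1 -217.3   17.5] w 60.3 F 22.0 t 21.2
```

View pics/s9.png

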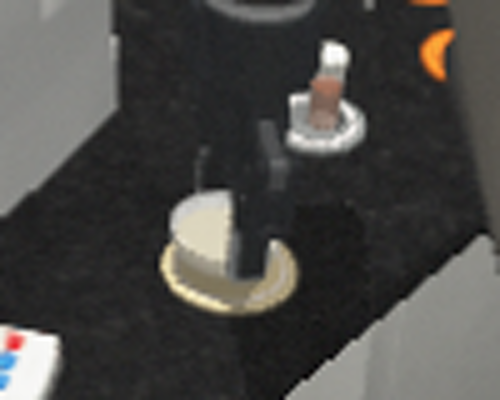

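The dish hangs centred over the cream pad. That was my 14th picture, so from here I check numerically. Lowering and releasing.

```bash
python3 -m jog '[{"tx":-1.5,"ty":0,"tz":8,"rx":0,"ry":0,"rz":0,"claw":60},{"tx":-1.5,"ty":0,"tz":12,"rx":0,"ry":0,"rz":0,"claw":60},{"tx":-1.5,"ty":0,"tz":14.5,"rx":0,"ry":0,"rz":0,"claw":60},{"tx":-1.5,"ty":0,"tz":15,"rx":0,"ry":0,"rz":0,"claw":60},{"tx":-1.5,"ty":0,"tz":15,"rx":0,"ry":0,"rz":0,"claw":60}]' 20
python3 -m jog '[{"tx":0,"ty":0,"tz":0,"rx":0,"ry":0,"rz":0,"claw":78},{"tx":0,"ty":0,"tz":0,"rx":0,"ry":0,"rz":0,"claw":90},{"tx":0,"ty":0,"tz":0,"rx":0,"ry":0,"rz":0,"claw":100},{"tx":0,"ty":0,"tz":-5,"rx":0,"ry":0,"rz":0,"claw":100},{"tx":0,"ty":0,"tz":-25,"rx":0,"ry":0,"rz":0,"claw":100},{"tx":0,"ty":0,"tz":-65,"rx":0,"ry":0,"rz":0,"claw":100},{"tx":0,"ty":0,"tz":-105,"rx":0,"ry":0,"rz":0,"claw":100},{"tx":15,"ty":-6,"tz":-140,"rx":0,"ry":0,"rz":0,"claw":100},{"tx":50,"ty":-20,"tz":-150,"rx":0,"ry":0,"rz":0,"claw":100},{"tx":85,"ty":-35,"tz":-150,"rx":0,"ry":0,"rz":0,"claw":100},{"tx":118,"ty":-50,"tz":-150,"rx":0,"ry":0,"rz":0,"claw":100},{"tx":153,"ty":-77,"tz":-150,"rx":0,"ry":0,"rz":0,"claw":100},{"tx":187,"ty":-103,"tz":-150,"rx":0,"ry":0,"rz":0,"claw":100},{"tx":220,"ty":-128,"tz":-150,"rx":0,"ry":0,"rz":0,"claw":100},{"tx":220,"ty":-128,"tz":-150,"rx":0,"ry":0,"rz":0,"claw":100},{"tx":220,"ty":-128,"tz":-150,"rx":0,"ry":0,"rz":0,"claw":100}]' 20
cat >> h.py <<'E'
def blob(c,lo,hi,roi,z,mn=8):
    x0,x1,y0,y1=roi;h=cv2.cvtColor(c['img'],cv2.COLOR_RGB2HSV)[y0:y1,x0:x1]
    h=cv2.resize(h,None,fx=4,fy=4,interpolation=cv2.INTER_NEAREST)
    m=cv2.inRange(h,lo,hi);k,l,st,ce=cv2.connectedComponentsWithStats(m);out=[]
    for i in range(1,k):
        if st[i,4]>=mn*16:
            u,v=(ce[i]+.5)/4-.5+[x0,y0];out.append((st[i,4]/16,u.round(1),v.round(1),at(c,u,v,z).round(1).tolist()))
    return sorted(out,reverse=True)
def block(c,lo,hi,roi,z=30):
    "filled outline of block top+sides: minAreaRect of the colour mask"
    x0,x1,y0,y1=roi;h=cv2.cvtColor(c['img'],cv2.COLOR_RGB2HSV)
    m=np.zeros(h.shape[:2],np.uint8);m[y0:y1,x0:x1]=cv2.inRange(h,lo,hi)[y0:y1,x0:x1]
    m=cv2.morphologyEx(m,cv2.MORPH_CLOSE,np.ones((7,7)));cs,_=cv2.findContours(m,cv2.RETR_EXTERNAL,cv2.CHAIN_APPROX_NONE)
    r=cv2.minAreaRect(max(cs,key=cv2.contourArea));B=np.array([at(c,*q,z) for q in cv2.boxPoints(r)])
    e=[B[1]-B[0],B[2]-B[1]];L=max(e,key=np.linalg.norm)
    print('block',B.mean(0).round(1),'size',[np.linalg.norm(q).round(1) for q in e],'yaw %.3f (mod pi)'%np.arctan2(L[1],L[0]))
E
python3 - <<'E'
from h import *
t=shot('top')
print('vial cap',blob(t,(0,0,200),(180,60,255),(425,445,255,280),55))
print('cream',blob(t,(10,10,120),(40,150,255),(360,400,262,305),4)[:3])
block(t,(45,80,30),(85,255,255),(168,218,240,286));block(t,(95,80,30),(120,255,255),(160,209,185,232))
W=(0,0,170),(180,50,255)
print('stripes',blob(t,*W,(168,218,240,286),30),blob(t,*W,(160,209,185,232),30))
go(424,320,0,-.953+np.pi/2)
E
```

```text
time: 21.75
ee_pos: [374.0, -218.3, 2.3]
eef_rot: [0.899, 0.438, 0.0, -0.0]
ft_force: [0.7, -0.4, 0.5]
gripper_width: 60.4
gripper_force: 22.0
time: 23.35
ee_pos: [408.8, 34.3, 152.4]
eef_rot: [0.899, 0.439, -0.0, 0.0]
ft_force: [-0.2, -0.1, -1.4]
gripper_width: 85.3
gripper_force: 0.0
vial cap [(np.float64(124.0), np.float64(432.9), np.float64(266.0), [414.3, -362.0])]
cream [(np.float64(530.0), np.float64(379.9), np.float64(281.2), [374.3, -219.0])]
block [423.1 319.1] size [np.float64(109.5), np.float64(68.1)] yaw -0.965 (mod pi)
block [582.  342.8] size [np.float64(67.2), np.float64(116.1)] yaw -2.228 (mod pi)
stripes [(np.float64(56.0), np.float64(203.8), np.float64(256.3), [447.9, 285.5])] [(np.float64(53.0), np.float64(172.5), np.float64(200.8), [609.2, 378.7])]
tx 235.1 ty -165.0 tz 152.3 rz -1.283 (alt 1.859) | yaw -0.67 z axis [-0. -0. -1.] q1 -0.94 q7 -0.79 tcp [408.8  33.2 152.4] w 85.5 F 0.0 t 23.4
```

```bash
python3 -m jog '[{"tx":26,"ty":-18,"tz":0,"rx":0,"ry":0,"rz":-0.14,"claw":100},{"tx":52,"ty":-36,"tz":0,"rx":0,"ry":0,"rz":-0.28,"claw":100},{"tx":78,"ty":-55,"tz":0,"rx":0,"ry":0,"rz":-0.42,"claw":100},{"tx":104,"ty":-73,"tz":0,"rx":0,"ry":0,"rz":-0.56,"claw":100},{"tx":130,"ty":-92,"tz":10,"rx":0,"ry":0,"rz":-0.7,"claw":100},{"tx":156,"ty":-110,"tz":25,"rx":0,"ry":0,"rz":-0.84,"claw":100},{"tx":182,"ty":-128,"tz":45,"rx":0,"ry":0,"rz":-0.98,"claw":100},{"tx":208,"ty":-146,"tz":65,"rx":0,"ry":0,"rz":-1.12,"claw":100},{"tx":235,"ty":-165,"tz":80,"rx":0,"ry":0,"rz":-1.25,"claw":100},{"tx":235,"ty":-165,"tz":90,"rx":0,"ry":0,"rz":-1.28,"claw":100},{"tx":235,"ty":-165,"tz":90,"rx":0,"ry":0,"rz":-1.28,"claw":100},{"tx":235,"ty":-165,"tz":90,"rx":0,"ry":0,"rz":-1.28,"claw":100},{"tx":235,"ty":-165,"tz":90,"rx":0,"ry":0,"rz":-1.28,"claw":100}]' 60
python3 - <<'E'
from h import *
shot('scene');shot('scene');go(423.7,319.7,2,-.957+np.pi/2)
E
```

```text
time: 24.7
ee_pos: [425.2, 319.1, 63.1]
eef_rot: [0.461, 0.887, 0.0, 0.0]
ft_force: [0.1, -0.7, 0.2]
gripper_width: 85.3
gripper_force: 0.0
tx 0.6 ty -1.1 tz 61.2 rz -0.001 (alt 3.141) | yaw 0.61 z axis [ 0.001  0.001 -1.   ] q1 -1.04 q7 0.08 tcp [424.9 319.8  63.2] w 85.5 F 0.0 t 24.8
```

```bash
python3 -m jog '[{"tx":0.5,"ty":-1,"tz":20,"rx":0,"ry":0,"rz":0,"claw":100},{"tx":0.5,"ty":-1,"tz":40,"rx":0,"ry":0,"rz":0,"claw":100},{"tx":0.5,"ty":-1,"tz":54,"rx":0,"ry":0,"rz":0,"claw":100},{"tx":0.5,"ty":-1,"tz":60,"rx":0,"ry":0,"rz":0,"claw":95},{"tx":0.5,"ty":-1,"tz":61,"rx":0,"ry":0,"rz":0,"claw":85},{"tx":0.5,"ty":-1,"tz":61,"rx":0,"ry":0,"rz":0,"claw":78},{"tx":0.5,"ty":-1,"tz":61,"rx":0,"ry":0,"rz":0,"claw":72},{"tx":0.5,"ty":-1,"tz":61,"rx":0,"ry":0,"rz":0,"claw":66},{"tx":0.5,"ty":-1,"tz":61,"rx":0,"ry":0,"rz":0,"claw":60},{"tx":0.5,"ty":-1,"tz":61,"rx":0,"ry":0,"rz":0,"claw":55},{"tx":0.5,"ty":-1,"tz":61,"rx":0,"ry":0,"rz":0,"claw":55},{"tx":0.5,"ty":-1,"tz":61,"rx":0,"ry":0,"rz":0,"claw":55}]' 60
python3 - <<'E'
from h import *
shot('scene');go(430.5,159.5,6,.469+np.pi/2)
E
```

```text
time: 26.0
ee_pos: [424.3, 321.2, 2.7]
eef_rot: [0.46, 0.888, 0.001, 0.0]
ft_force: [0.5, -0.4, 6.5]
gripper_width: 59.3
gripper_force: 65.6
tx -135.7 ty -88.1 tz -3.6 rz -1.425 (alt 1.717) | yaw 0.61 z axis [ 0.002  0.002 -1.   ] q1 -1.00 q7 0.13 tcp [424.3 321.2   2.7] w 58.9 F 65.6 t 26.1
```

```bash
python3 -m jog '[{"tx":0,"ty":0,"tz":-10,"rx":0,"ry":0,"rz":0,"claw":55},{"tx":0,"ty":0,"tz":-30,"rx":0,"ry":0,"rz":0,"claw":55},{"tx":0,"ty":0,"tz":-55,"rx":0,"ry":0,"rz":0,"claw":55},{"tx":-5,"ty":-3,"tz":-75,"rx":0,"ry":0,"rz":-0.08,"claw":55},{"tx":-15,"ty":-10,"tz":-80,"rx":0,"ry":0,"rz":-0.2,"claw":55},{"tx":-27,"ty":-18,"tz":-80,"rx":0,"ry":0,"rz":-0.32,"claw":55},{"tx":-39,"ty":-26,"tz":-80,"rx":0,"ry":0,"rz":-0.44,"claw":55},{"tx":-51,"ty":-34,"tz":-80,"rx":0,"ry":0,"rz":-0.56,"claw":55},{"tx":-63,"ty":-41,"tz":-80,"rx":0,"ry":0,"rz":-0.68,"claw":55},{"tx":-75,"ty":-49,"tz":-80,"rx":0,"ry":0,"rz":-0.8,"claw":55},{"tx":-87,"ty":-57,"tz":-80,"rx":0,"ry":0,"rz":-0.92,"claw":55},{"tx":-99,"ty":-65,"tz":-80,"rx":0,"ry":0,"rz":-1.04,"claw":55},{"tx":-111,"ty":-72,"tz":-80,"rx":0,"ry":0,"rz":-1.16,"claw":55},{"tx":-123,"ty":-80,"tz":-75,"rx":0,"ry":0,"rz":-1.28,"claw":55},{"tx":-132,"ty":-86,"tz":-60,"rx":0,"ry":0,"rz":-1.38,"claw":55},{"tx":-136,"ty":-88,"tz":-45,"rx":0,"ry":0,"rz":-1.425,"claw":55},{"tx":-136,"ty":-88,"tz":-35,"rx":0,"ry":0,"rz":-1.425,"claw":55},{"tx":-136,"ty":-88,"tz":-35,"rx":0,"ry":0,"rz":-1.425,"claw":55},{"tx":-136,"ty":-88,"tz":-35,"rx":0,"ry":0,"rz":-1.425,"claw":55}]' 60
python3 - <<'E'
from h import *
s=shot('scene');shot('scene');go(430.5,159.5,6.7,.469+np.pi/2)
# stripe of held block: predicted vs seen (bottom z ~ 36)
o=readout.observe();p=o['ee_pos'];zt=p[2]-2.7+30
M=R.from_quat(o['eef_rot']).as_matrix();a=np.arctan2(M[1,1],M[0,1])-np.pi/2
x,y=p[0]+42*np.cos(a),p[1]+42*np.sin(a);print('pred stripe',x,y,px(s,(x,y,zt)))
u,v=px(s,(x,y,zt));u,v=int(u),int(v)
for b in blob(s,(0,0,150),(180,70,255),(u-25,u+25,v-22,v+22),zt,5):print(b)
E
```

```text
time: 27.95
ee_pos: [429.7, 159.0, 36.5]
eef_rot: [-0.232, 0.973, 0.0, 0.0]
ft_force: [0.2, 0.4, -2.2]
gripper_width: 58.8
gripper_force: 65.2
tx -0.3 ty 0.0 tz 30.3 rz 0.001 (alt -3.141) | yaw 2.04 z axis [ 0.001  0.001 -1.   ] q1 -0.58 q7 1.67 tcp [430.2 159.3  37. ] w 59.1 F 65.2 t 28.1
pred stripe 467.6168722284196 178.3174947384058 (np.float64(268.11669139249744), np.float64(281.0752447792287))
(np.float64(31.0), np.float64(267.0), np.float64(283.8), [462.6, 186.9])
```

The stripe position along the block's axis agrees to 1 mm (the rest is occlusion). Lowering onto the green dock.

```bash
python3 -m jog '[{"tx":0,"ty":0,"tz":8,"rx":0,"ry":0,"rz":0,"claw":55},{"tx":0,"ty":0,"tz":15,"rx":0,"ry":0,"rz":0,"claw":55},{"tx":0,"ty":0,"tz":21,"rx":0,"ry":0,"rz":0,"claw":55},{"tx":0,"ty":0,"tz":25,"rx":0,"ry":0,"rz":0,"claw":55},{"tx":0,"ty":0,"tz":28,"rx":0,"ry":0,"rz":0,"claw":55},{"tx":0,"ty":0,"tz":30,"rx":0,"ry":0,"rz":0,"claw":55},{"tx":0,"ty":0,"tz":30,"rx":0,"ry":0,"rz":0,"claw":55},{"tx":0,"ty":0,"tz":30,"rx":0,"ry":0,"rz":0,"claw":55}]' 60
python3 -c "
from h import *
go(430.5,159.5,6.7,.469+np.pi/2)"
```

```text
time: 28.85
ee_pos: [429.4, 158.4, 6.7]
eef_rot: [-0.232, 0.973, 0.0, -0.0]
ft_force: [-2.7, -1.3, 5.1]
gripper_width: 58.9
gripper_force: 66.0
tx -1.4 ty 0.5 tz 0.0 rz 0.000 (alt -3.141) | yaw 2.04 z axis [-0.001  0.    -1.   ] q1 -0.57 q7 1.69 tcp [429.4 158.4   6.7] w 58.9 F 66.0 t 28.9
```

```bash
python3 -m jog '[{"tx":0,"ty":0,"tz":0,"rx":0,"ry":0,"rz":0,"claw":78},{"tx":0,"ty":0,"tz":0,"rx":0,"ry":0,"rz":0,"claw":90},{"tx":0,"ty":0,"tz":0,"rx":0,"ry":0,"rz":0,"claw":100},{"tx":0,"ty":0,"tz":0,"rx":0,"ry":0,"rz":0,"claw":100},{"tx":0,"ty":0,"tz":-15,"rx":0,"ry":0,"rz":0,"claw":100},{"tx":0,"ty":0,"tz":-50,"rx":0,"ry":0,"rz":0,"claw":100},{"tx":0,"ty":0,"tz":-95,"rx":0,"ry":0,"rz":0,"claw":100},{"tx":0,"ty":0,"tz":-130,"rx":0,"ry":0,"rz":0,"claw":100},{"tx":0,"ty":0,"tz":-130,"rx":0,"ry":0,"rz":0,"claw":100},{"tx":0,"ty":0,"tz":-130,"rx":0,"ry":0,"rz":0,"claw":100}]' 60
python3 - <<'E'
from h import *
shot('scene');go(583.3,344.3,2,.91+np.pi/2)
E
```

```text
time: 29.85
ee_pos: [430.0, 158.8, 136.9]
eef_rot: [-0.233, 0.973, 0.0, 0.001]
ft_force: [-0.3, -0.0, -1.4]
gripper_width: 85.5
gripper_force: 0.0
tx -221.7 ty 96.1 tz 133.7 rz -0.441 (alt 2.701) | yaw 2.04 z axis [-0.001 -0.    -1.   ] q1 -0.61 q7 1.63 tcp [429.1 158.4 135.8] w 85.4 F 0.0 t 29.9
```

```bash
python3 -m jog '[{"tx":-28,"ty":12,"tz":0,"rx":0,"ry":0,"rz":-0.05,"claw":100},{"tx":-65,"ty":28,"tz":0,"rx":0,"ry":0,"rz":-0.13,"claw":100},{"tx":-102,"ty":44,"tz":0,"rx":0,"ry":0,"rz":-0.21,"claw":100},{"tx":-139,"ty":60,"tz":0,"rx":0,"ry":0,"rz":-0.29,"claw":100},{"tx":-176,"ty":76,"tz":5,"rx":0,"ry":0,"rz":-0.37,"claw":100},{"tx":-205,"ty":89,"tz":25,"rx":0,"ry":0,"rz":-0.42,"claw":100},{"tx":-221.7,"ty":96.1,"tz":50,"rx":0,"ry":0,"rz":-0.441,"claw":100},{"tx":-221.7,"ty":96.1,"tz":75,"rx":0,"ry":0,"rz":-0.441,"claw":100},{"tx":-221.7,"ty":96.1,"tz":75,"rx":0,"ry":0,"rz":-0.441,"claw":100},{"tx":-221.7,"ty":96.1,"tz":75,"rx":0,"ry":0,"rz":-0.441,"claw":100}]' 60
python3 - <<'E'
from h import *
t=shot('top');shot('scene');go(583.3,344.3,2,.91+np.pi/2)
block(t,(45,80,30),(85,255,255),(225,285,232,295),34)
print(blob(t,(0,0,150),(180,70,255),(225,285,232,295),34,5))
a=.469;p=np.array([430.5,159.5])+42*np.array([np.cos(a),np.sin(a)]);print('stripe want',p)
E
```

```text
time: 30.9
ee_pos: [582.8, 343.4, 59.5]
eef_rot: [-0.439, 0.898, -0.0, -0.002]
ft_force: [0.8, -0.1, 0.1]
gripper_width: 85.4
gripper_force: 0.0
tx 0.7 ty 1.0 tz 60.2 rz -0.000 (alt 3.141) | yaw 2.48 z axis [ 0.001  0.    -1.   ] q1 -0.64 q7 1.92 tcp [584.4 344.2  62.2] w 85.2 F 0.0 t 31.0
block [429.4 155.4] size [np.float64(73.7), np.float64(118.0)] yaw -2.677 (mod pi)
[(np.float64(34.0), np.float64(246.1), np.float64(247.9), [470.7, 164.5])]
stripe want [467.9648706  178.48376861]
```

```bash
python3 -m jog '[{"tx":0.5,"ty":1,"tz":20,"rx":0,"ry":0,"rz":0,"claw":100},{"tx":0.5,"ty":1,"tz":40,"rx":0,"ry":0,"rz":0,"claw":100},{"tx":0.5,"ty":1,"tz":54,"rx":0,"ry":0,"rz":0,"claw":100},{"tx":0.5,"ty":1,"tz":59,"rx":0,"ry":0,"rz":0,"claw":95},{"tx":0.5,"ty":1,"tz":60,"rx":0,"ry":0,"rz":0,"claw":85},{"tx":0.5,"ty":1,"tz":60,"rx":0,"ry":0,"rz":0,"claw":78},{"tx":0.5,"ty":1,"tz":60,"rx":0,"ry":0,"rz":0,"claw":72},{"tx":0.5,"ty":1,"tz":60,"rx":0,"ry":0,"rz":0,"claw":66},{"tx":0.5,"ty":1,"tz":60,"rx":0,"ry":0,"rz":0,"claw":60},{"tx":0.5,"ty":1,"tz":60,"rx":0,"ry":0,"rz":0,"claw":55},{"tx":0.5,"ty":1,"tz":60,"rx":0,"ry":0,"rz":0,"claw":55},{"tx":0.5,"ty":1,"tz":60,"rx":0,"ry":0,"rz":0,"claw":55}]' 60
python3 - <<'E'
from h import *
shot('scene');go(580,190.2,6,.326+np.pi/2)
E
```

```text
time: 32.2
ee_pos: [583.7, 345.6, 2.9]
eef_rot: [-0.44, 0.898, 0.0, 0.001]
ft_force: [-0.8, -0.3, 6.1]
gripper_width: 59.1
gripper_force: 67.4
tx 124.9 ty -92.4 tz -3.4 rz 0.584 (alt -2.557) | yaw 2.48 z axis [ 0.002  0.002 -1.   ] q1 -0.63 q7 1.92 tcp [583.7 345.6   2.8] w 59.0 F 67.4 t 32.2
```

```bash
python3 -m jog '[{"tx":0,"ty":0,"tz":-10,"rx":0,"ry":0,"rz":0,"claw":55},{"tx":0,"ty":0,"tz":-35,"rx":0,"ry":0,"rz":0,"claw":55},{"tx":0,"ty":0,"tz":-65,"rx":0,"ry":0,"rz":0,"claw":55},{"tx":0,"ty":0,"tz":-95,"rx":0,"ry":0,"rz":0,"claw":55},{"tx":5,"ty":-4,"tz":-115,"rx":0,"ry":0,"rz":0.03,"claw":55},{"tx":18,"ty":-13,"tz":-120,"rx":0,"ry":0,"rz":0.09,"claw":55},{"tx":36,"ty":-27,"tz":-120,"rx":0,"ry":0,"rz":0.18,"claw":55},{"tx":54,"ty":-40,"tz":-120,"rx":0,"ry":0,"rz":0.27,"claw":55},{"tx":72,"ty":-53,"tz":-120,"rx":0,"ry":0,"rz":0.36,"claw":55},{"tx":90,"ty":-67,"tz":-120,"rx":0,"ry":0,"rz":0.45,"claw":55},{"tx":108,"ty":-80,"tz":-115,"rx":0,"ry":0,"rz":0.53,"claw":55},{"tx":120,"ty":-89,"tz":-100,"rx":0,"ry":0,"rz":0.57,"claw":55},{"tx":125,"ty":-92.4,"tz":-80,"rx":0,"ry":0,"rz":0.584,"claw":55},{"tx":125,"ty":-92.4,"tz":-60,"rx":0,"ry":0,"rz":0.584,"claw":55},{"tx":125,"ty":-92.4,"tz":-45,"rx":0,"ry":0,"rz":0.584,"claw":55},{"tx":125,"ty":-92.4,"tz":-35,"rx":0,"ry":0,"rz":0.584,"claw":55},{"tx":125,"ty":-92.4,"tz":-35,"rx":0,"ry":0,"rz":0.584,"claw":55},{"tx":125,"ty":-92.4,"tz":-35,"rx":0,"ry":0,"rz":0.584,"claw":55}]' 60
python3 - <<'E'
from h import *
s=shot('scene');t=shot('top');go(580,190.2,6.9,.326+np.pi/2)
block(t,(45,80,30),(85,255,255),(225,285,232,295),34)
print(blob(t,(0,0,150),(180,70,255),(225,285,232,295),34,5))
print(blob(s,(0,0,150),(180,70,255),(255,320,280,325),34,5), px(s,(467.9,178.5,34)))
E
```

```text
time: 34.05
ee_pos: [579.4, 189.7, 36.7]
eef_rot: [-0.163, 0.987, 0.0, 0.0]
ft_force: [0.3, -0.1, -2.1]
gripper_width: 58.9
gripper_force: 66.5
tx -0.1 ty 0.4 tz 30.4 rz 0.001 (alt -3.141) | yaw 1.90 z axis [ 0.002  0.001 -1.   ] q1 -0.54 q7 1.63 tcp [580.  189.7  37.3] w 58.8 F 66.5 t 34.1
block [431.4 150.3] size [np.float64(60.5), np.float64(120.0)] yaw -2.703 (mod pi)
[(np.float64(35.0), np.float64(245.8), np.float64(248.1), [470.0, 165.3])]
[(np.float64(52.0), np.float64(269.3), np.float64(290.4), [465.6, 178.2])] (np.float64(268.53528333007336), np.float64(290.06562056159754))
```

The green block's stripe, in the scene view, is within 2.5 mm of where it should be. Lowering blue.

```bash
python3 -m jog '[{"tx":0,"ty":0.3,"tz":8,"rx":0,"ry":0,"rz":0,"claw":55},{"tx":0,"ty":0.3,"tz":15,"rx":0,"ry":0,"rz":0,"claw":55},{"tx":0,"ty":0.3,"tz":21,"rx":0,"ry":0,"rz":0,"claw":55},{"tx":0,"ty":0.3,"tz":25,"rx":0,"ry":0,"rz":0,"claw":55},{"tx":0,"ty":0.3,"tz":28,"rx":0,"ry":0,"rz":0,"claw":55},{"tx":0,"ty":0.3,"tz":30,"rx":0,"ry":0,"rz":0,"claw":55},{"tx":0,"ty":0.3,"tz":30.3,"rx":0,"ry":0,"rz":0,"claw":55},{"tx":0,"ty":0.3,"tz":30.3,"rx":0,"ry":0,"rz":0,"claw":55}]' 60
python3 -m jog '[{"tx":0,"ty":0,"tz":0,"rx":0,"ry":0,"rz":0,"claw":78},{"tx":0,"ty":0,"tz":0,"rx":0,"ry":0,"rz":0,"claw":90},{"tx":0,"ty":0,"tz":0,"rx":0,"ry":0,"rz":0,"claw":100},{"tx":0,"ty":0,"tz":0,"rx":0,"ry":0,"rz":0,"claw":100},{"tx":0,"ty":0,"tz":-15,"rx":0,"ry":0,"rz":0,"claw":100},{"tx":0,"ty":0,"tz":-50,"rx":0,"ry":0,"rz":0,"claw":100},{"tx":0,"ty":0,"tz":-95,"rx":0,"ry":0,"rz":0,"claw":100},{"tx":0,"ty":0,"tz":-130,"rx":0,"ry":0,"rz":0,"claw":100},{"tx":0,"ty":0,"tz":-130,"rx":0,"ry":0,"rz":0,"claw":100}]' 60
python3 -c "
from h import *
go(300,520,180)"
```

```text
time: 34.95
ee_pos: [578.7, 189.5, 6.9]
eef_rot: [-0.162, 0.987, 0.0, -0.0]
ft_force: [-3.3, -1.1, 5.1]
gripper_width: 58.6
gripper_force: 67.4
time: 35.85
ee_pos: [583.4, 190.8, 143.2]
eef_rot: [-0.162, 0.987, 0.001, 0.006]
ft_force: [0.5, -0.8, 0.4]
gripper_width: 85.8
gripper_force: 0.0
tx 162.6 ty 402.6 tz -38.5  | yaw 1.90 z axis [ 0.012  0.005 -1.   ] q1 -0.56 q7 1.61 tcp [583.4 190.8 143.2] w 85.8 F 0.0 t 35.9
```

Now I'll move the arm clear and verify everything numerically in both views.

```bash
python3 -m jog '[{"tx":13,"ty":33,"tz":-10,"rx":0,"ry":0,"rz":0,"claw":100},{"tx":30,"ty":75,"tz":-30,"rx":0,"ry":0,"rz":0,"claw":100},{"tx":47,"ty":117,"tz":-38,"rx":0,"ry":0,"rz":0,"claw":100},{"tx":64,"ty":159,"tz":-38,"rx":0,"ry":0,"rz":0,"claw":100},{"tx":81,"ty":201,"tz":-38,"rx":0,"ry":0,"rz":0,"claw":100},{"tx":98,"ty":243,"tz":-38,"rx":0,"ry":0,"rz":0,"claw":100},{"tx":115,"ty":285,"tz":-38,"rx":0,"ry":0,"rz":0,"claw":100},{"tx":132,"ty":327,"tz":-38,"rx":0,"ry":0,"rz":0,"claw":100},{"tx":149,"ty":369,"tz":-38,"rx":0,"ry":0,"rz":0,"claw":100},{"tx":162,"ty":402,"tz":-38,"rx":0,"ry":0,"rz":0,"claw":100},{"tx":162,"ty":402,"tz":-38,"rx":0,"ry":0,"rz":0,"claw":100},{"tx":162,"ty":402,"tz":-38,"rx":0,"ry":0,"rz":0,"claw":100},{"tx":162,"ty":402,"tz":-38,"rx":0,"ry":0,"rz":0,"claw":100}]' 60
python3 - <<'E'
from h import *
t=shot('top');s=shot('scene')
W=(0,0,150),(180,70,255)
def near(c,n,P,lo,hi,r,mn=4):
    u,v=map(int,px(c,P));print(n,'want',np.round(P[:2],1),'seen',[(b[0],b[3]) for b in blob(c,lo,hi,(u-r,u+r,v-r,v+r),P[2],mn)[:3]])
for nm,p,a in(('blue',(580,190.2),.326),('green',(430.5,159.5),.469)):
    d=np.array([np.cos(a),np.sin(a)]);q=np.array([-d[1],d[0]])
    for cn,c in(('top',t),('scene',s)):
        near(c,nm+' stripe '+cn,(*(p+42*d),34),*W,12)
        for k in (-1,0,1): near(c,' well',(*(p-42*d+k*17*q),34),(0,0,0),(180,255,75),4,2)
near(t,'pink dish',(513.5,482.6,19),(0,20,100),(180,85,255),16);near(t,'cream dish',(373.5,-219,19),(0,0,100),(180,120,255),18)
near(t,'vial cap',(418.6,-363.5,55),(0,0,200),(180,60,255),9);near(s,'vial cap',(418.6,-363.5,55),(0,0,200),(180,60,255),6)
near(s,'pad grey',(418.6,-363.5,4),(0,0,110),(180,60,255),14)
o=readout.observe();print(o['time'],o['ee_pos'])
E
```

```text
time: 37.15
ee_pos: [298.1, 517.1, 174.0]
eef_rot: [-0.161, 0.987, -0.001, 0.0]
ft_force: [0.2, 0.6, -0.9]
gripper_width: 85.3
gripper_force: 0.0
blue stripe top want [619.8 203.7] seen [(np.float64(59.0), [620.7, 200.8])]
 well want [545.7 160.6] seen [(np.float64(2.0), [546.7, 156.7]), (np.float64(2.0), [541.0, 173.9])]
 well want [540.2 176.7] seen [(np.float64(2.0), [541.0, 173.9]), (np.float64(2.0), [535.4, 191.0])]
 well want [534.8 192.9] seen [(np.float64(2.0), [535.4, 191.0])]
blue stripe scene want [619.8 203.7] seen [(np.float64(42.0), [621.0, 204.1])]
 well want [545.7 160.6] seen [(np.float64(15.0), [558.6, 149.9]), (np.float64(2.0), [545.9, 161.1])]
 well want [540.2 176.7] seen [(np.float64(5.0), [540.3, 178.7])]
 well want [534.8 192.9] seen [(np.float64(4.0), [540.6, 179.5]), (np.float64(4.0), [535.0, 194.7])]
green stripe top want [468.  178.5] seen [(np.float64(65.0), [465.8, 174.2])]
 well want [400.7 125.4] seen [(np.float64(2.0), [398.8, 120.2])]
 well want [393.  140.5] seen [(np.float64(2.0), [390.5, 137.2])]
 well want [385.4 155.7] seen []
green stripe scene
[... 155 characters left out ...]
123.8])]
 well want [393.  140.5] seen [(np.float64(5.0), [390.6, 140.4]), (np.float64(3.0), [399.6, 124.5])]
 well want [385.4 155.7] seen [(np.float64(6.0), [382.8, 156.4]), (np.float64(2.0), [391.7, 142.0])]
pink dish want [513.5 482.6] seen [(np.float64(399.0), [511.7, 480.0])]
cream dish want [ 373.5 -219. ] seen [(np.float64(600.0), [371.9, -218.4])]
vial cap want [ 418.6 -363.5] seen [(np.float64(105.0), [419.4, -363.8]), (np.float64(11.0), [401.2, -340.3])]
vial cap want [ 418.6 -363.5] seen [(np.float64(23.0), [414.5, -359.8])]
pad grey want [ 418.6 -363.5] seen [(np.float64(173.0), [417.3, -356.7]), (np.float64(44.0), [448.1, -416.7])]
37.25 [298.33400693 517.03091821 174.11012501]
```

```bash
python3 -c "
from station import job
print(job.job_done())"
```

```text
the job is handed in; nothing more can be done
None
```

Both stacks are apart and the job is handed in, without a verdict from the judge: in my last camera check the vial, both dishes and both blocks were in place, each within about 5 mm of centre, at 37 s of the 141 s allowed.

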